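# Lock the pottery showcase

### The job

Lock the showcase: take its key out of the key stand, put it upright into the lock in the showcase's rail and, pressing only lightly, turn it gently to and fro until you feel it drop into the hidden keyway and can seat it fully home. Then turn it about 60 degrees clockwise (seen from above) to throw the bolt, and let go, leaving the key fully home in the lock. Do not force the lock or turn it with the key only half in, and leave the pottery where it stands.

Things in the scene. Friction and masses are not known exactly. Their poses are not given: they have to be found in the camera images.
- key: Showcase key, one piece, 90 mm tall, 70 g, upright in the key stand. Origin: centre of the blade's flat end (lowest point), z up. Upward: steel blade 18 mm wide (x), 5 thick (y), z 0-12; round shank 18 mm dia to z 36; flange 30 mm dia to z 40; neck 16 x 9 to z 56; orange bow 42 wide (x), 10 thick (y) to z 90. Bow and blade lie in one plane; blade is the same after a half turn.
- key_bow (a point): Centre of the key's orange bow, 73 mm above the blade's end: the place to hold it, across its flat faces (10 mm thick).
- key_stand: Fixed white ceramic block 64 x 64 x 40 mm with an upright hole 21 mm in diameter through it; the key hangs in it loosely with its flange on the top and lifts straight out. Origin: centre of the underside.
- showcase: Fixed low display case, 200 mm deep (x), 260 mm wide (y), 85 mm tall: glass, with a dark steel rail 60 mm deep along the side near the robot (its -x side). Origin: centre of the underside. The lock is in the top of the rail.
- lock_mouth (a point): Centre of the lock's mouth, in the top of the rail, 85 mm above the table, ringed in brass; at (-70, 40, 85) mm in the showcase's frame. Below it an upright round well 20.4 mm in diameter with a 4 mm chamfer. Fully home, the key's flange lies on the rail and its blade end is 36 mm below this point. Key and lock must not press on each other with more than 40 N (all contacts added).
- core_face (a point): Middle of the sprung lock core's top, 24 mm below the mouth, where a misaligned blade comes to rest. Across it runs a keyway slot 7.2 mm wide, at an unknown angle within 0.7 rad of the showcase's x axis; the blade enters within about 0.1 rad of it. Pushed, the core yields from 2.8 N, 0.6 N more per mm, hard stop at 4 mm; once the blade drops in, it springs up and the push vanishes.
- lock (a joint): Turn of the lock core, rad: 0 as found (unlocked), growing clockwise seen from above; the bolt is fully across from 0.8; hard stops at -0.6 and 1.5. It turns only with the key in its keyway, against about 0.08 N m of friction, with up to 0.13 rad of play either way, stays where it is left, and must not be turned over 0.25 either way before the key is fully home.
- bowl: Bystander: blue glazed bowl, 96 mm across, 45 mm tall. Origin: centre of its underside. Not to be knocked, moved or tipped.
- mug: Bystander: white mug, 76 mm across without its handle, 85 mm tall. Origin: centre of its underside. Not to be knocked, moved or tipped.
- bud_vase: Bystander: white bud vase, 68 mm across, 140 mm tall. Origin: centre of its underside. Not to be knocked, moved or tipped.
- stoneware_bottle: Bystander: terracotta bottle, 70 mm across, 110 mm tall. Origin: centre of its underside. Not to be knocked, moved or tipped.
- plate: Bystander: green plate, 140 mm across, 20 mm tall. Origin: centre of its underside. Not to be knocked, moved or tipped.
- tea_cup: Bystander: blue tea cup, 56 mm across, 45 mm tall, standing on the glass top of the showcase. Origin: centre of its underside. Not to be knocked, moved or tipped.
- bell: Bystander: yellow pottery bell, 48 mm across, 62 mm tall. Origin: centre of its underside. Not to be knocked, moved or tipped.
Things that resemble listed ones, but are neither listed nor needed, are in the scene too. Of the things that look like the key, the largest one is meant.

How it is judged:
By the outcome, as a careful person would: the job done as asked, in the order asked, and still so for the second after the job is handed in, with the robot touching nothing.
It also fails if it takes over 72 s, if anything falls off the work surface, if the arm or the gripper's body presses on something with over 40 N, if the wrist force passes 120 N, or if a joint passes its speed limit or range.

### The arm

A 6-joint arm with a two-finger parallel gripper is mounted at the origin on the work surface. World frame = base frame: x ahead of the robot, y to its left, z up, the work surface at z = 0. Lengths are in m, angles in rad, forces in N, time in s.
With the tool pointing down it reaches from about 0.375 to 0.9 m from the base axis. Payload 3.1 kg.
Tool frame: the origin (TCP) lies on the centre line of the jaws, within the pads' length; the fingertips stand 25 mm ahead of it and the grasp point (between the pads) lies 6 mm ahead of it (manip.tips_ahead is the distance from the TCP to the fingertips, in m); z points along the fingers, y is the direction in which the jaws open and shut (so a half turn about z gives the same grasp; the last joint's range is limited). The gripper opens to 85 mm and grips with 20 to 120 N. Pads are 22 mm wide; open, the fingers measure 114 mm over their backs; the gripper's body (76 mm by 85 mm) begins 54 mm behind the grasp point. The pads swing forward as they close: fully open they stand 13 mm farther back than shut.
Start: joints at [-1.339, 0.527, 1.433, -0, 1.181, -0.178], TCP at [0.25, -0.573, 0.217] pointing down, gripper open.
Joint ranges: [-3.08, 3.08], [-0.75, 2.2], [0.22, 2.44], [-1.43, 4.57], [0, 2.65], [-2.85, 2.85]. Speed limits (rad/s): [2.79, 2.79, 3.14, 3.14, 3.14, 3.14].

### API

Orientations are given as a unit quaternion [x, y, z, w].
In Python, from station import manip gives the robot as it stands.
- The arm moves only by the tool play_rows, never from a script. Its argument "steps" is a list that holds one entry, the list of rows, each a list of 6 numbers: the shift along the tool's x, y, z in m, then the turn, a rotation vector about the tool's x, y, z in degrees. In form: [[[x, y, z, rx, ry, rz], ...]]. A call has 1 to 10 rows; each row shifts and turns the commanded pose from where the row before left it, along the tool's axes as they then stand; what a row does not reach is not made up. A row lasts 1/8 s, in which the tool goes at most 62.5 mm and 10.7 degrees, less where a joint would pass 70% of its speed; a pose out of reach is approached as far as the arm can. A call is refused whole if a number of a shift passes 0.0625 or a number of a turn 10.7, either way. A call with a gripper value outside its range is refused whole. "fingers" is the opening, from 0 (shut) to 1 (fully open), set as the call begins (left out, the last holds). The fingers move at their own pace and stop on an object; "squeeze" is the grip in N (left out, the last holds). Time passes only in rows, so rows that do not move let the fingers close. It gives the time, the measured TCP pose, the force and the opening at its end, in the units of the state.
- manip.sense(): the state, without advancing time (a new reading comes with each control period).
- manip.snapshot(name): name is "scene" or "side" or "wrist"; returns a dict with "img" (480x640x3 uint8, red, green, blue), "K" (3x3 intrinsics, pixels), "world_from_camera" (4x4, takes a point from camera to world coordinates). Camera axes: x right, y down, z forward; pixel columns grow to the right and rows downward; lengths in m; the calibration is good to about 2 mm. The wrist camera is an equidistant fisheye: a pixel r from the principal point sees the ray r / f radians off the axis. A picture is of the moment at which its call begins. There is no depth.
- manip.sign_off(): hands the job in, once; it reports no verdict.
Trained networks look in a picture, given as the dict that the camera call returned (one of the last four; its "shot" number tells which), for a name from the list of things; names that differ only in an ending like _2 or _b are one class to them, and where a whole thing is asked for, a point or a joint stands for the part that bears it (a point fixed in the world has none). Each returns a list of dicts, best first, with "score" (0 to 1); they miss things now and then, are a little off and sometimes report something else, mostly with a low value. They report only what shows in the picture. A call takes as long as a camera call. They do not tell look-alikes from the thing itself.
- manip.regions_of(label, picture): "pixels" (480x640 bool, what is visible of it) and "rect" ([left, top, right, bottom] in pixels, round what is visible of it).
- manip.pinpoint(label, picture): "point" ([column, row] in pixels: a listed point, or the origin of a listed thing).
The state is a dict: "t": time; "q": joint angles; "qd": joint speeds; "tau": joint torques, N m; "tcp_pos": TCP position; "tool_rot": TCP orientation; "force": force on the tool from outside, world axes, zero at the start; "ft_torque": the same for the moment, N m; "finger_gap": opening from 0.0 (shut) to 1.0 (fully open).
Only numpy, scipy, OpenCV 4.12 (cv2) and the standard library are available. Lean on these libraries where they do the work, as an engineer would, in place of code of your own. Each camera call takes 0.05 s, during which the arm holds its last target.

## Working session

There is one attempt and no reset: what is moved stays moved. The work goes in short steps, Python scripts to look and compute and a tool call to move; the robot and the scene stay as the last step left them, time stands still between calls to the robot, and variables do not carry over. Pictures are saved under pics/ and viewed, and the job is handed in when it is done.

Besides the shell and the picture viewer there is one more tool, called after "Call:" by a JSON object that holds its "method" and its "body", one argument or row to a line. play_rows: Moves the arm, as the interface text tells. Its arguments: {"type":"object","properties":{"steps":{"type":"array"},"fingers":{"type":"number"},"squeeze":{"type":"number"}},"required":["steps"]}

```bash
mkdir -p pics; ls; python3 - <<'E'
from station import manip
import cv2
print(manip.sense())
for n in ["scene","side","wrist"]:
    s=manip.snapshot(n); cv2.imwrite(f"pics/{n}0.png",s["img"][:,:,::-1]); print(n,s["K"].tolist(),s["world_from_camera"].round(3).tolist())
    for l in ["key","key_bow","key_stand","showcase","lock_mouth"]:
        try:
            print(l,[(r["point"],round(r["score"],2)) for r in manip.pinpoint(l,s)][:4])
        except Exception as e: print(l,e)
print(manip.sense()["t"])
E
```

```text
pics
{'t': 0.0, 'q': array([-1.33848865e+00,  5.28472728e-01,  1.43392075e+00, -2.45036376e-05,
        1.18136930e+00, -1.78518815e-01]), 'qd': array([-0.00015276, -0.00115673, -0.00042153,  0.00018676,  0.00073538,
       -0.00066364]), 'tau': array([-1.47523201e-04, -4.42351913e+01, -1.78025579e+01, -2.49534687e-04,
        8.47206888e-03,  1.40788902e-05]), 'tcp_pos': array([ 0.24943881, -0.57224904,  0.21592374]), 'tool_rot': array([ 9.78975250e-01,  2.03976182e-01, -4.05040537e-05, -1.08436908e-03]), 'force': array([ 0.6327396 , -0.0433906 ,  0.67478381]), 'ft_torque': array([0.01323073, 0.00205897, 0.02455018]), 'finger_gap': 1.0018238859349138}
scene [[586.4615431367279, 0.0, 315.18544315094874], [0.0, 586.4615431367279, 237.84518807736376], [0.0, 0.0, 1.0]] [[-0.382, 0.601, -0.703, 1.503], [0.924, 0.244, -0.293, 0.367], [-0.005, -0.761, -0.648, 0.94], [0.0, 0.0, 0.0, 1.0]]
key [([230.4, 216.8], 0.55), ([242.1, 195.9], 0.51)]
key_bow [([206.0, 187.9], 0.69), ([239.8, 180.9], 0.64), ([229.4, 196.0], 0.54)]
key_stand [([179.0, 287.5], 0.69), ([230.2, 214.7], 0.68), ([340.9, 282
[... 196 characters left out ...]
[[0.989, -0.117, 0.085, 0.488], [-0.144, -0.756, 0.639, -0.603], [-0.01, -0.644, -0.765, 0.806], [0.0, 0.0, 0.0, 1.0]]
key [([300.6, 403.3], 0.83), ([299.2, 458.9], 0.78), ([252.9, 420.4], 0.6)]
key_bow [([245.3, 407.2], 0.73), ([304.1, 384.3], 0.7), ([298.6, 446.0], 0.49)]
key_stand []
showcase [([319.2, 139.4], 0.3)]
lock_mouth [([306.0, 209.1], 0.86), ([307.7, 215.2], 0.52), ([366.9, 246.4], 0.39)]
wrist [[371.64829954431775, 0.0, 315.61908575796417], [0.0, 371.64829954431775, 239.06358474027223], [0.0, 0.0, 1.0]] [[0.399, -0.875, -0.273, 0.32], [-0.917, -0.381, -0.119, -0.542], [0.0, 0.298, -0.955, 0.374], [0.0, 0.0, 0.0, 1.0]]
key []
key_bow []
key_stand []
showcase []
lock_mouth []
0.9
```

View pics/scene0.png

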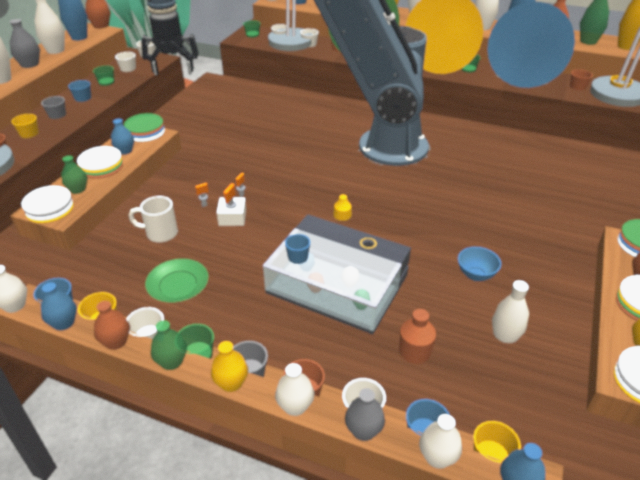

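View pics/side0.png

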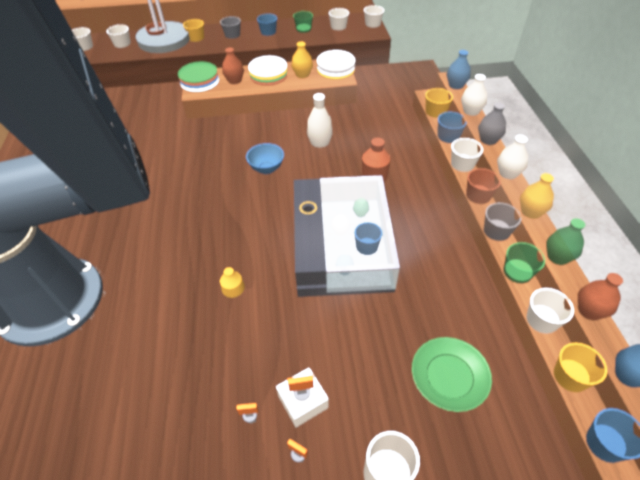

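View pics/wrist0.png

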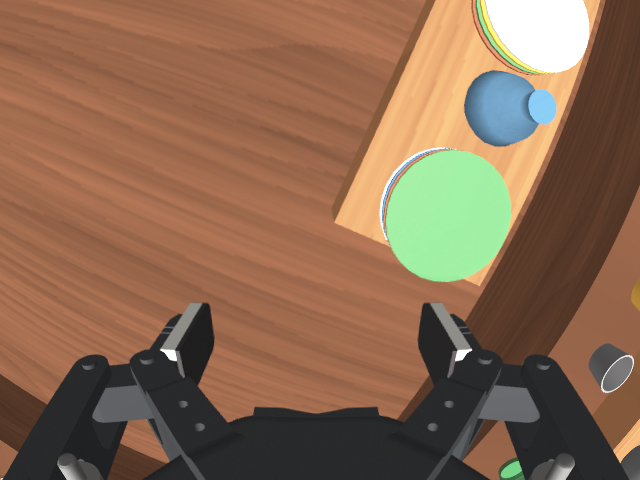

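```bash
cat > h.py <<'E'
import numpy as np, cv2
from station import manip
def ray(s,p,fish=False):
    K=np.asarray(s["K"]);T=np.asarray(s["world_from_camera"])
    a=(p[0]-K[0,2])/K[0,0];b=(p[1]-K[1,2])/K[1,1]
    if fish:
        r=np.hypot(a,b); d=np.array([a/r*np.sin(r),b/r*np.sin(r),np.cos(r)]) if r>1e-9 else np.array([0,0,1.])
    else: d=np.array([a,b,1.])
    d=T[:3,:3]@d
    return T[:3,3],d/np.linalg.norm(d)
def onz(s,p,z,fish=False):
    o,d=ray(s,p,fish); return o+d*(z-o[2])/d[2]
def proj(s,P,fish=False):
    K=np.asarray(s["K"]);T=np.linalg.inv(np.asarray(s["world_from_camera"]))
    c=T[:3,:3]@np.asarray(P)+T[:3,3]
    if fish:
        r=np.hypot(c[0],c[1]);th=np.arctan2(r,c[2]);return np.array([K[0,2]+K[0,0]*th*c[0]/r,K[1,2]+K[0,0]*th*c[1]/r])
    return np.array([K[0,2]+K[0,0]*c[0]/c[2],K[1,2]+K[1,1]*c[1]/c[2]])
def tri(rays):
    A=np.zeros((3,3));b=np.zeros(3)
    for o,d in rays:
        M=np.eye(3)-np.outer(d,d);A+=M;b+=M@o
    X=np.linalg.solve(A,b)
    return X,[np.linalg.norm((np.eye(3)-np.outer(d,d))@(X-o)) for o,d in rays]
E
python3 - <<'E'
from h import *
a=manip.snapshot("scene");b=manip.snapshot("side")
for l,z in [("key_bow",.077),("lock_mouth",.085),("key_stand",0),("showcase",0),("bell",0),("tea_cup",.085),("mug",0),("plate",0),("bowl",0),("stoneware_bottle",0),("bud_vase",0)]:
    for n,s in [("scene",a),("side",b)]:
        print(l,n,[(np.round(r["point"],1).tolist(),onz(s,r["point"],z)[:2].round(4).tolist(),round(r["score"],2)) for r in manip.pinpoint(l,s)][:4])
for l in ["key_bow","lock_mouth"]:
  A=manip.pinpoint(l,a);B=manip.pinpoint(l,b)
  for p in A[:3]:
    for q in B[:3]:
      X,e=tri([ray(a,p["point"]),ray(b,q["point"])])
      if max(e)<.006: print(l,p["point"],q["point"],X.round(4),np.round(e,4))
# crops
c=cv2.resize(b["img"][360:480,220:340],None,fx=5,fy=5,interpolation=cv2.INTER_CUBIC);cv2.imwrite("pics/c_side.png",c[:,:,::-1])
c=cv2.resize(a["img"][160:250,170:290],None,fx=6,fy=6,interpolation=cv2.INTER_CUBIC);cv2.imwrite("pics/c_scene.png",c[:,:,::-1])
E
```

```text
key_bow scene [([229.4, 193.8], [0.4919, -0.2861], 0.76), ([206.7, 190.9], [0.5024, -0.345], 0.67), ([240.5, 179.0], [0.4242, -0.2909], 0.46)]
key_bow side [([300.2, 382.0], [0.4866, -0.2844], 0.79), ([245.6, 409.2], [0.3972, -0.3158], 0.64), ([298.7, 448.2], [0.473, -0.3858], 0.63)]
lock_mouth scene [([364.8, 241.3], [0.5459, 0.0874], 0.56), ([231.1, 214.9], [0.5741, -0.2355], 0.35)]
lock_mouth side [([309.2, 208.4], [0.5487, 0.0941], 0.83)]
key_stand scene [([230.5, 215.3], [0.4838, -0.296], 0.63), ([227.4, 197.2], [0.4173, -0.3419], 0.46), ([474.6, 279.6], [0.4834, 0.3342], 0.26)]
key_stand side [([303.6, 401.7], [0.4883, -0.2872], 0.61)]
showcase scene [([337.1, 283.8], [0.6142, 0.049], 0.91)]
showcase side [([341.9, 244.5], [0.6142, 0.0539], 0.84)]
bell scene [([339.6, 217.1], [0.3845, -0.0314], 0.93)]
bell side [([230.5, 287.8], [0.3659, -0.026], 0.75), ([448.0, 374.4], [0.7524, -0.2762], 0.71)]
tea_cup scene [([297.2, 256.2], [0.6481, -0.0325], 0.85), ([163.5, 235.4], [0.698, -0.3413], 0.59), ([473.8, 275.4], [0.5638, 0.3333], 0.5)]
tea_cup side [([365.4, 247.7], [0.6455, -0.0
[... 495 characters left out ...]
6], 0.67)]
stoneware_bottle scene [([414.9, 350.6], [0.7329, 0.2617], 0.7), ([233.8, 217.4], [0.4883, -0.2839], 0.42)]
stoneware_bottle side [([371.7, 174.1], [0.7285, 0.2723], 0.86)]
bud_vase scene [([503.2, 333.0], [0.619, 0.419], 0.74), ([364.3, 252.5], [0.4903, 0.0717], 0.73)]
bud_vase side [([320.8, 139.7], [0.6198, 0.4317], 0.72), ([390.5, 473.7], [0.611, -0.4225], 0.26)]
key_bow [229.4, 193.8] [300.2, 382.0] [ 0.4882 -0.2858  0.076 ] [0.0024 0.0024]
key_bow [206.7, 190.9] [298.7, 448.2] [ 0.4695 -0.3732  0.0453] [0.0041 0.0041]
key_bow [240.5, 179.0] [245.6, 409.2] [ 0.395  -0.3076  0.0545] [0.0009 0.0009]
lock_mouth [364.8, 241.3] [309.2, 208.4] [0.549  0.0891 0.0889] [0.0011 0.0011]
```

View pics/c_side.png

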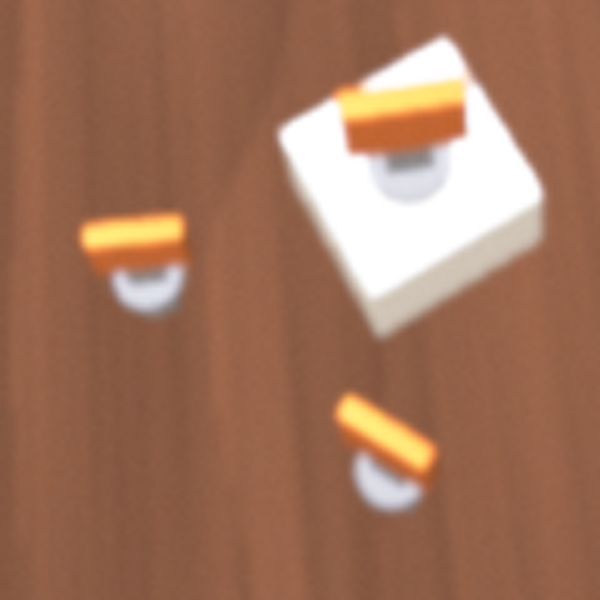

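View pics/c_scene.png

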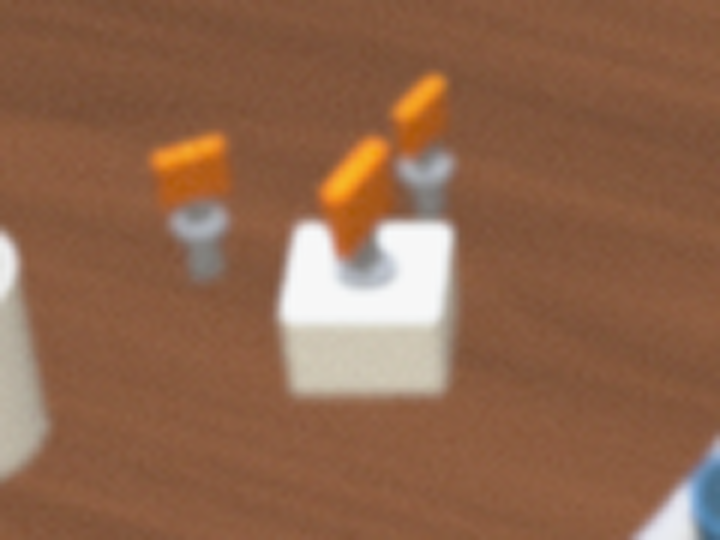

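```bash
python3 - <<'E'
from h import *
a=manip.snapshot("scene");b=manip.snapshot("side")
f=lambda x,y:(220+(x+.5)/5-.5,360+(y+.5)/5-.5)
g=lambda x,y:(170+(x+.5)/6-.5,160+(y+.5)/6-.5)
L=onz(b,f(338,92),.094);R=onz(b,f(466,80),.094);L2=onz(b,f(345,122),.094);R2=onz(b,f(466,103),.094)
print(L,R,L2,R2,np.degrees(np.arctan2(*(R-L)[1::-1])),np.degrees(np.arctan2(*(R2-L2)[1::-1])),np.linalg.norm(R-L))
P=onz(a,g(323,188),.094);Q=onz(a,g(375,138),.094);print(P,Q,np.degrees(np.arctan2(*(P-Q)[1::-1])))
P2=onz(a,g(335,202),.094);Q2=onz(a,g(390,148),.094);print(P2,Q2,np.degrees(np.arctan2(*(P2-Q2)[1::-1])))
E
```

```text
[ 0.46682886 -0.28209577  0.094     ] [ 0.50771418 -0.28418658  0.094     ] [ 0.46808653 -0.29234857  0.094     ] [ 0.50672554 -0.29181746  0.094     ] -2.9274676499455037 0.7875105239764321 0.0409387436188485
[ 0.50673791 -0.29273441  0.094     ] [ 0.4673083  -0.29007533  0.094     ] -3.858113746005252
[ 0.51344809 -0.28340934  0.094     ] [ 0.47134119 -0.28080892  0.094     ] -3.533953497230225
```

Call:
{"method": "play_rows", "body": {
  "steps": [
    [[0,0,0,0,0,8.7],[0,0,0,0,0,8.7],[0,0,0,0,0,8.7],[0.0376,-0.0492,0,0,0,0],[0.0376,-0.0492,0,0,0,0],[0.0376,-0.0492,0,0,0,0],[0.0376,-0.0492,0,0,0,0],[0.0376,-0.0492,0,0,0,0],[0.0376,-0.0492,0,0,0,0],[0,0,0,0,0,0]]
  ]
}}

```text
t: 3.65
tcp_pos: [0.4904, -0.2843, 0.217]
tool_rot: [1.0, -0.019, 0.0, -0.0]
force: [-0.0, -0.3, 0.5]
finger_gap: 0.997
```

```bash
cat >> h.py <<'E'
from scipy.spatial.transform import Rotation as Ro
def pose():
    s=manip.sense();R=Ro.from_quat(s["tool_rot"]).as_matrix()
    print("t",round(s["t"],2),"tcp",s["tcp_pos"].round(4),"yaw",np.degrees(np.arctan2(R[1,0],R[0,0])).round(2),"zaxis",R[:,2].round(4),"F",s["force"].round(2),"M",s["ft_torque"].round(3),"gap",round(s["finger_gap"],3))
    return s,R
E
python3 - <<'E'
from h import *
pose()
w=manip.snapshot("wrist");cv2.imwrite("pics/w1.png",w["img"][:,:,::-1])
for l,z in [("key_bow",.077),("lock_mouth",.085),("key_stand",0)]:
    print(l,[(np.round(r["point"],1).tolist(),onz(w,r["point"],z,True)[:2].round(4).tolist(),round(r["score"],2)) for r in manip.pinpoint(l,w)][:4])
E
```

```text
t 3.65 tcp [ 0.4904 -0.2843  0.217 ] yaw -2.18 zaxis [ 6.e-04  7.e-04 -1.e+00] F [-0.02 -0.31  0.52] M [-0.021 -0.023  0.009] gap 0.997
key_bow [([318.4, 220.6], [0.4903, -0.2863], 0.8), ([343.0, 307.0], [0.4095, -0.3055], 0.62)]
lock_mouth []
key_stand [([316.4, 205.0], [0.4871, -0.2846], 0.84)]
```

View pics/w1.png

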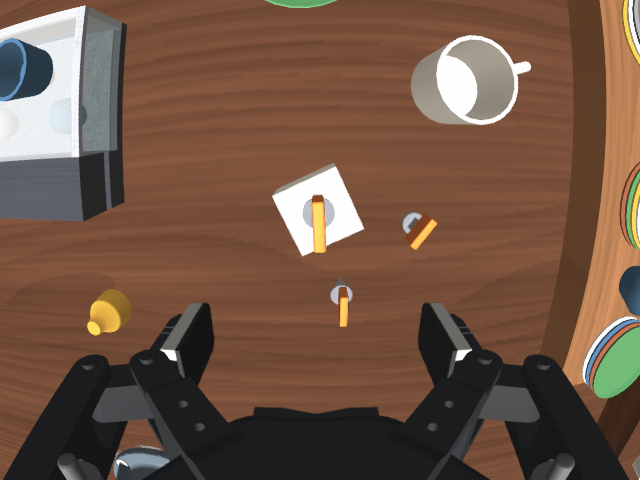

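```bash
python3 - <<'E'
from h import *
w=manip.snapshot("wrist");im=w["img"]
c=cv2.resize(im[160:270,260:380],None,fx=6,fy=6,interpolation=cv2.INTER_CUBIC);cv2.imwrite("pics/w1c.png",c[:,:,::-1])
m=(im[...,0]>200)&(im[...,1]>120)&(im[...,1]<210)&(im[...,2]<110);m[:190]=0;m[256:]=0;m[:,:300]=0;m[:,335:]=0
pts=[]
for r in range(204,252,3):
    cs=np.where(m[r])[0]
    if len(cs)>3:
        P=onz(w,(cs.mean(),r),.094,True);pts.append(P[:2]);print(r,cs.min(),cs.max(),P[:2].round(4))
pts=np.array(pts);print(np.degrees(np.polyfit(pts[:,0],pts[:,1],1)[0]))
E
```

```text
204 305 316 [ 0.5052 -0.2859]
219 306 318 [ 0.4933 -0.2871]
222 306 318 [ 0.4909 -0.287 ]
225 307 318 [ 0.4884 -0.2882]
228 307 318 [ 0.486  -0.2881]
240 308 318 [ 0.4761 -0.2878]
243 308 319 [ 0.4736 -0.2884]
246 308 319 [ 0.4711 -0.2883]
249 309 317 [ 0.4687 -0.2861]
1.76315825968081
```

View pics/w1c.png

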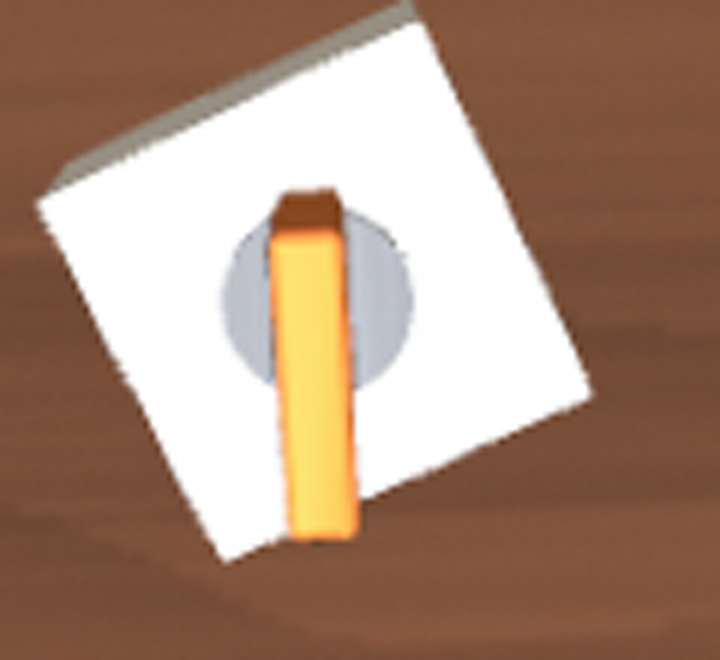

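```bash
python3 - <<'E'
from h import *
s,R=pose()
w=manip.snapshot("wrist");im=w["img"]
g=lambda x,y:(260+(x+.5)/6-.5,160+(y+.5)/6-.5)
c=cv2.resize(im[160:270,260:380],None,fx=6,fy=6,interpolation=cv2.INTER_CUBIC);cv2.imwrite("pics/w1d.png",c[:,:,::-1])
A=onz(w,g(307.5,235),.094,True);B=onz(w,g(323.5,538),.094,True);C=(A+B)/2
print(A,B,C,np.degrees(np.arctan2(*(A-B)[1::-1])))
print(onz(w,g(318,302),.044,True))
T=w["world_from_camera"];print(np.round(T,4))
print("cam in tool",R.T@(T[:3,3]-s["tcp_pos"]))
E
```

```text
t 3.9 tcp [ 0.4874 -0.2895  0.2169] yaw -2.68 zaxis [-2.e-04 -3.e-04 -1.e+00] F [ 0.06 -0.56 -0.54] M [0.018 0.036 0.068] gap 1.003
[ 0.50917362 -0.28665507  0.094     ] [ 0.4682835  -0.28670587  0.094     ] [ 0.48872856 -0.28668047  0.094     ] 0.07118737479657729
[ 0.48895718 -0.28664946  0.044     ]
[[-4.720e-02 -9.535e-01 -2.978e-01  5.640e-01]
 [-9.989e-01  4.530e-02  1.320e-02 -2.927e-01]
 [ 9.000e-04  2.981e-01 -9.545e-01  3.738e-01]
 [ 0.000e+00  0.000e+00  0.000e+00  1.000e+00]]
cam in tool [ 0.07663452 -0.00037127 -0.15696374]
```

View pics/w1d.png

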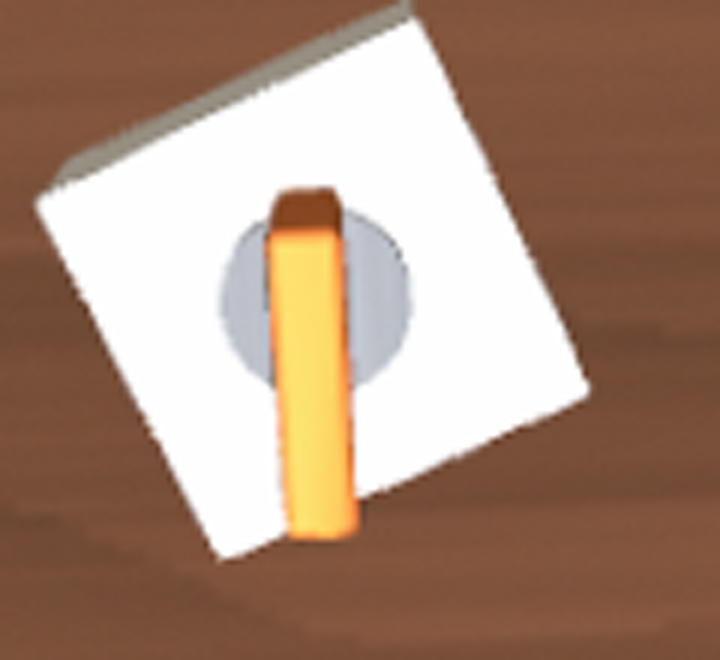

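Call:
{"method": "play_rows", "body": {
  "steps": [
    [[0.0012,-0.0028,0,0,0,-2.6],[0,0,0.035,0,0,0],[0,0,0.035,0,0,0],[0,0,0.035,0,0,0],[0,0,0.029,0,0,0],[0,0,0,0,0,0],[0,0,0,0,0,0]]
  ],
  "fingers": 0.6
}}

```text
t: 4.82
tcp_pos: [0.4897, -0.2867, 0.0837]
tool_rot: [1.0, -0.0, 0.001, 0.001]
force: [0.2, -0.2, -0.4]
finger_gap: 0.598
```

```bash
python3 - <<'E'
from h import *
pose()
w=manip.snapshot("wrist");cv2.imwrite("pics/w2.png",w["img"][:,:,::-1])
E
```

```text
t 4.83 tcp [ 0.4897 -0.2867  0.0837] yaw -0.04 zaxis [ 0.0011 -0.0011 -1.    ] F [ 0.18 -0.16 -0.39] M [0.011 0.061 0.01 ] gap 0.598
```

View pics/w2.png

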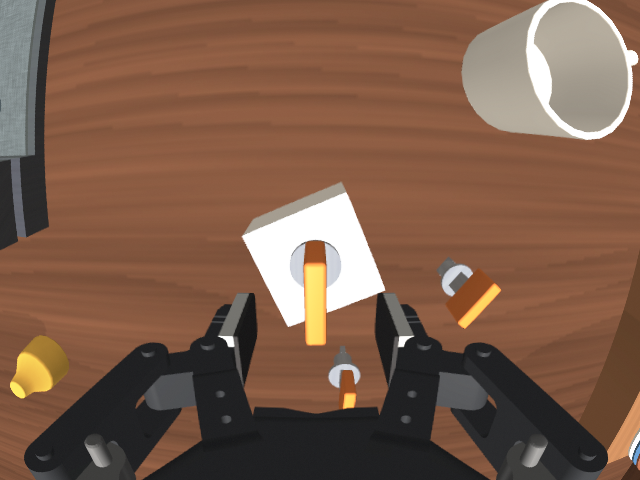

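The key's bow lies centred between the pads (image column 315, pads at 240 and 390). Closing.

Call:
{"method": "play_rows", "body": {
  "steps": [
    [[0,0,0,0,0,0],[0,0,0,0,0,0],[0,0,0,0,0,0],[0,0,0,0,0,0],[0,0,0,0,0,0],[0,0,0,0,0,0],[0,0,0,0,0,0]]
  ],
  "fingers": 0,
  "squeeze": 70
}}

```text
t: 5.75
tcp_pos: [0.4895, -0.2854, 0.0828]
tool_rot: [1.0, 0.0, -0.0, -0.0]
force: [-0.0, 1.3, 0.0]
finger_gap: 0.0
```

```bash
python3 - <<'E'
from h import *
pose()
E
```

```text
t 5.75 tcp [ 0.4895 -0.2854  0.0828] yaw 0.04 zaxis [-1.e-04  1.e-04 -1.e+00] F [-0.03  1.28  0.  ] M [ 0.013 -0.004 -0.004] gap 0.0
```

```bash
python3 - <<'E'
from h import *
w=manip.snapshot("wrist");cv2.imwrite("pics/w3.png",w["img"][:,:,::-1])
w=manip.snapshot("side");c=cv2.resize(w["img"][300:480,200:440],None,fx=3,fy=3,interpolation=cv2.INTER_CUBIC);cv2.imwrite("pics/s3.png",c[:,:,::-1])
pose()
E
```

```text
t 5.85 tcp [ 0.4895 -0.2854  0.0829] yaw 0.04 zaxis [-0.  0. -1.] F [ 0.86  0.65 -0.2 ] M [-0.021  0.     0.062] gap -0.0
```

View pics/w3.png

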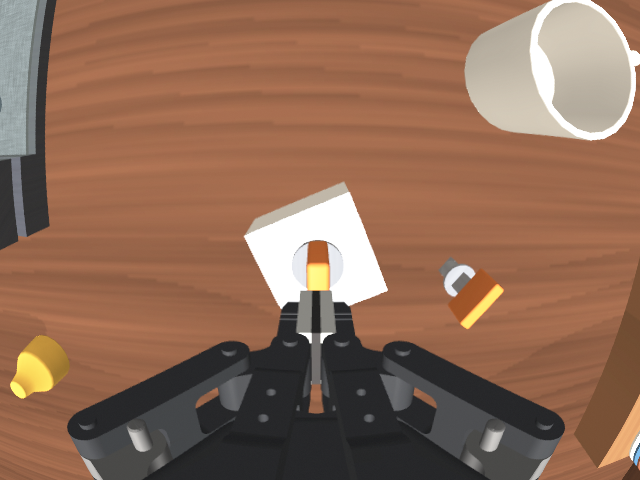

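View pics/s3.png

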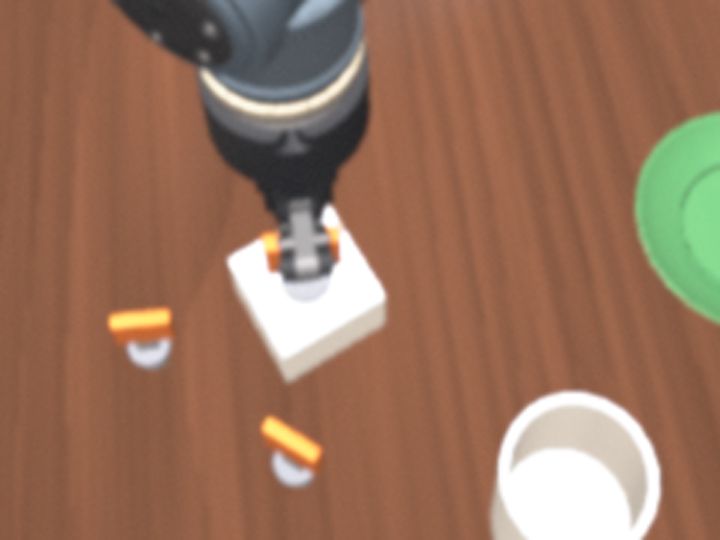

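Call:
{"method": "play_rows", "body": {
  "steps": [
    [[0,0,-0.01,0,0,0],[0,0,-0.04,0,0,0],[0,0,-0.05,0,0,0],[0.0096,-0.055,-0.032,0,0,0],[0.0096,-0.055,0,0,0,0],[0.0096,-0.055,0,0,0,0],[0.0096,-0.055,0,0,0,0],[0.0096,-0.055,0,0,0,0],[0.0096,-0.055,0,0,0,0],[0,0,0,0,0,0]]
  ]
}}

```text
t: 7.1
tcp_pos: [0.5467, 0.0468, 0.2147]
tool_rot: [1.0, 0.003, 0.001, -0.0]
force: [-0.5, -0.7, 0.5]
finger_gap: -0.001
```

Call:
{"method": "play_rows", "body": {
  "steps": [
    [[0,0,0,0,0,0],[0,0,0,0,0,0]]
  ]
}}

```text
t: 7.35
tcp_pos: [0.5466, 0.0417, 0.2142]
tool_rot: [1.0, -0.001, 0.0, 0.0]
force: [-0.1, -0.2, -0.0]
finger_gap: 0.005
```

```bash
python3 - <<'E'
from h import *
pose()
for n in ["wrist","side","scene"]:
    w=manip.snapshot(n);cv2.imwrite(f"pics/{n}4.png",w["img"][:,:,::-1])
    for l,z in [("lock_mouth",.085),("showcase",0)]:
        print(l,n,[(np.round(r["point"],1).tolist(),onz(w,r["point"],z,n=="wrist")[:2].round(4).tolist(),round(r["score"],2)) for r in manip.pinpoint(l,w)][:4])
    print(n,"key",[(np.round(r["point"],1).tolist(),round(r["score"],2)) for r in manip.pinpoint("key",w)][:4])
pose()
E
```

```text
t 7.35 tcp [0.5466 0.0417 0.2142] yaw -0.06 zaxis [ 1.e-04 -3.e-04 -1.e+00] F [-0.08 -0.24 -0.05] M [-0.024 -0.006 -0.015] gap 0.005
lock_mouth wrist [([247.8, 222.9], [0.5476, 0.0965], 0.8)]
showcase wrist [([305.8, 135.3], [0.6146, 0.0514], 0.93)]
wrist key [([618.7, 262.9], 0.81), ([574.4, 251.0], 0.68), ([570.0, 309.6], 0.57)]
lock_mouth side [([305.7, 207.3], [0.5417, 0.0985], 0.84)]
showcase side [([343.5, 244.5], [0.6177, 0.0533], 0.81)]
side key [([302.3, 455.6], 0.83), ([303.1, 397.8], 0.7), ([249.2, 420.5], 0.7)]
lock_mouth scene [([364.5, 242.2], [0.5491, 0.0878], 0.97), ([230.9, 216.8], [0.5806, -0.2324], 0.63)]
showcase scene [([336.7, 281.6], [0.6079, 0.0456], 0.69)]
scene key [([204.5, 206.5], 0.67), ([240.6, 197.0], 0.63), ([367.8, 252.8], 0.61), ([230.1, 215.9], 0.48)]
t 7.95 tcp [0.5466 0.043  0.214 ] yaw 0.03 zaxis [-1.e-04  0.e+00 -1.e+00] F [0.27 0.12 0.03] M [-0.014  0.031 -0.03 ] gap -0.002
```

View pics/wrist4.png

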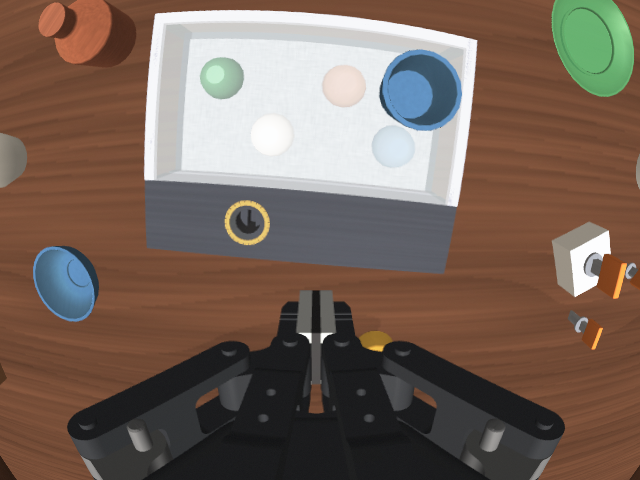

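View pics/side4.png

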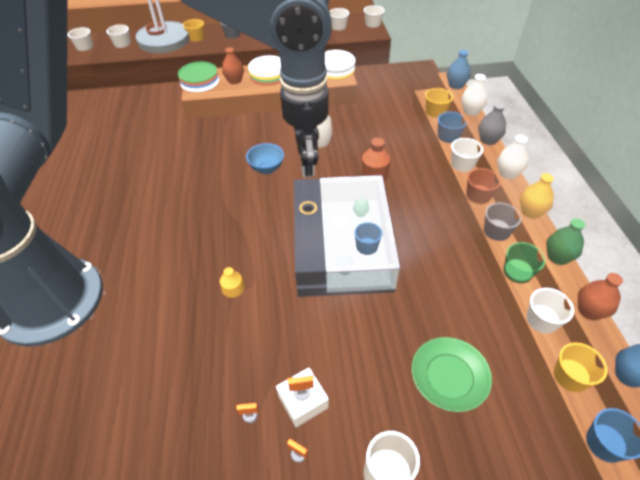

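View pics/scene4.png

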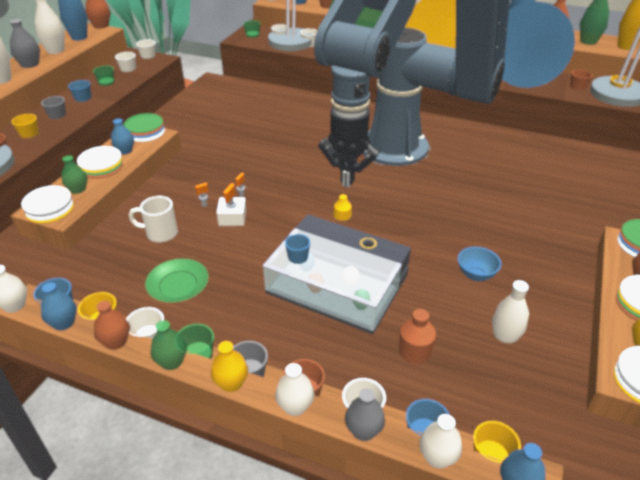

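```bash
python3 - <<'E'
from h import *
print(manip.tips_ahead, [x for x in dir(manip) if x[0]!='_'])
a=manip.snapshot("scene");b=manip.snapshot("side")
print(tri([ray(a,(347,184)),ray(b,(308.5,173))]))
for n,s,r in [("sc",a,(290,390,120,200)),("si",b,(260,360,100,200))]:
    print(n,proj(s,[.5466,.043,.189]),proj(s,[.5466,.043,.135]))
    c=cv2.resize(s["img"][r[2]:r[3],r[0]:r[1]],None,fx=6,fy=6,interpolation=cv2.INTER_CUBIC);cv2.imwrite(f"pics/{n}5.png",c[:,:,::-1])
c=cv2.resize(a["img"][160:250,170:290],None,fx=6,fy=6,interpolation=cv2.INTER_CUBIC);cv2.imwrite("pics/c_scene5.png",c[:,:,::-1])
E
```

```text
0.025 ['PlanningError', 'pinpoint', 'regions_of', 'sense', 'sign_off', 'snapshot', 'tips_ahead']
(array([0.54685848, 0.04167939, 0.2302604 ]), [np.float64(0.0011201729604390612), np.float64(0.0011201729604392008)])
sc [347.42831381 199.55502553] [346.6695733  219.29549756]
si [309.48555492 189.41745524] [310.4379363  209.24068565]
```

View pics/sc5.png

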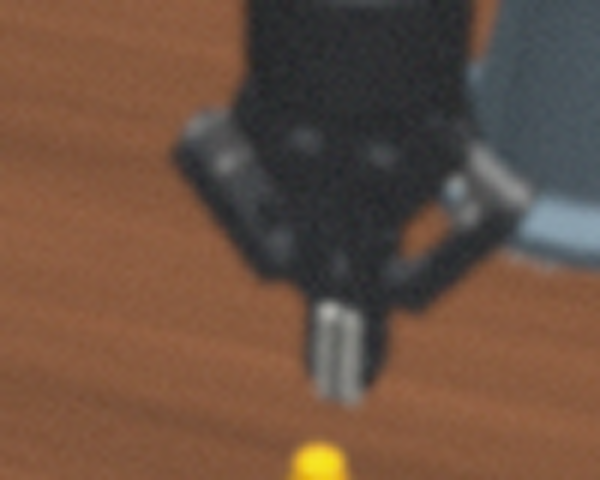

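View pics/c_scene5.png

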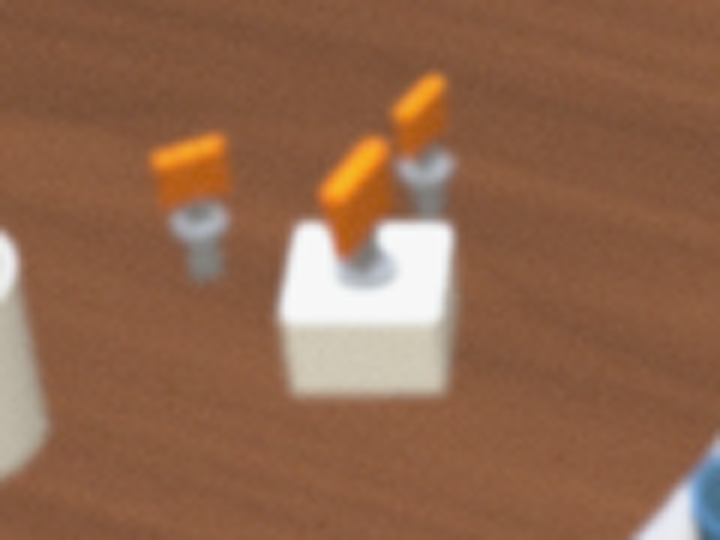

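View pics/si5.png

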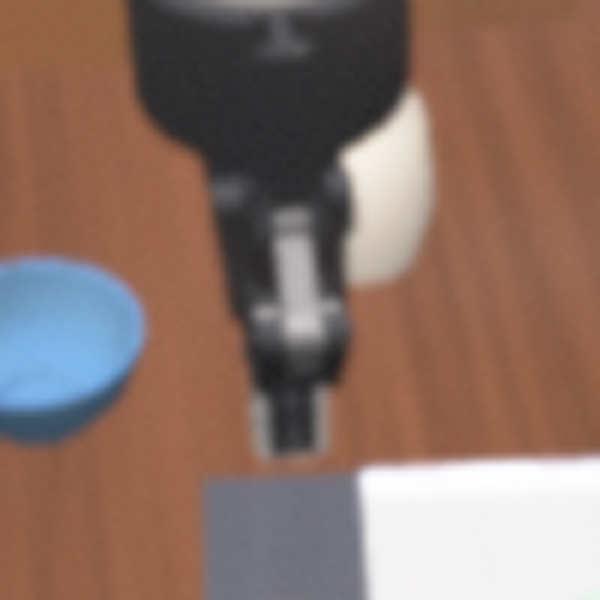

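```bash
python3 - <<'E'
from h import *
s,R=pose()
a=manip.snapshot("scene");b=manip.snapshot("side");w=manip.snapshot("wrist")
o,d=ray(b,(308.8,175.8));
for y in (.043,.035,.03): print("side",y,o+d*(y-o[1])/d[1])
o,d=ray(a,(346.8,186.9))
for x in (.5466,.5576): print("scene",x,o+d*(x-o[0])/d[0])
o,d=ray(w,(316,291),True)
for x in (.5466,.5576): print("wrist",x,o+d*(x-o[0])/d[0])
E
```

```text
t 8.05 tcp [0.5466 0.0431 0.214 ] yaw 0.04 zaxis [-1.e-04  0.e+00 -1.e+00] F [ 0.44 -0.5  -0.41] M [-0.008 -0.036  0.067] gap 0.0
side 0.043 [0.5465422 0.043     0.2234078]
side 0.035 [0.5458128  0.035      0.23061598]
side 0.03 [0.54535693 0.03       0.23512109]
scene 0.5466 [0.5466     0.0405286  0.22144135]
scene 0.5576 [0.5576     0.04428389 0.2297035 ]
wrist 0.5466 [0.5466     0.0432199  0.20908016]
wrist 0.5576 [0.5576     0.04326174 0.23230706]
```

Call:
{"method": "play_rows", "body": {
  "steps": [
    [[-0.0096,0.055,0,0,0,0],[-0.0096,0.055,0,0,0,0],[-0.0096,0.055,0,0,0,0],[-0.0096,0.055,0,0,0,0],[-0.0096,0.055,0,0,0,0],[-0.0096,0.055,0,0,0,0],[0,0,0.0625,0,0,0],[0,0,0.0625,0,0,0],[0,0,0,0,0,0],[0,0,0,0,0,0]]
  ],
  "fingers": 0.6
}}

```text
t: 9.45
tcp_pos: [0.4904, -0.2878, 0.0907]
tool_rot: [1.0, 0.001, 0.001, 0.001]
force: [0.9, -0.2, 1.3]
finger_gap: 0.598
```

```bash
python3 - <<'E'
from h import *
pose()
w=manip.snapshot("wrist");cv2.imwrite("pics/w6.png",w["img"][:,:,::-1])
E
```

```text
t 9.45 tcp [ 0.4904 -0.2878  0.0907] yaw 0.06 zaxis [ 0.0021 -0.0019 -1.    ] F [ 0.92 -0.21  1.32] M [ 0.    -0.028  0.002] gap 0.598
```

View pics/w6.png

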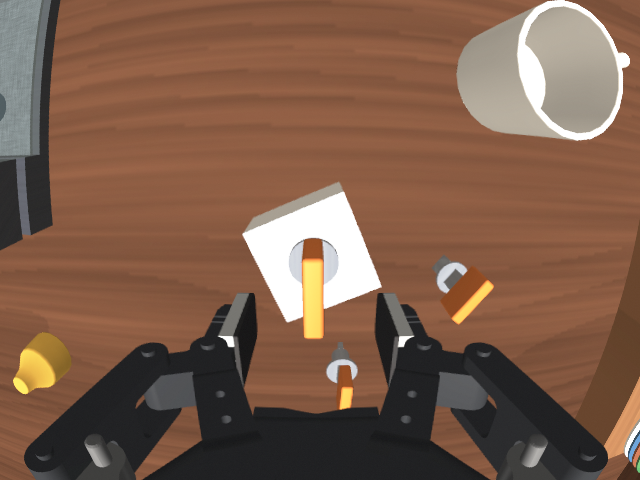

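Call:
{"method": "play_rows", "body": {
  "steps": [
    [[-0.0005,0,0.015,0,0,0],[0,0,0.015,0,0,0],[0,0,0.014,0,0,0],[0,0,0,0,0,0],[0,0,0,0,0,0]]
  ]
}}

```text
t: 10.12
tcp_pos: [0.4888, -0.287, 0.0448]
tool_rot: [1.0, 0.0, -0.0, -0.0]
force: [-0.2, 0.4, 0.6]
finger_gap: 0.6
```

```bash
python3 - <<'E'
from h import *
pose()
w=manip.snapshot("wrist");cv2.imwrite("pics/w7.png",w["img"][:,:,::-1])
w=manip.snapshot("scene");c=cv2.resize(w["img"][120:250,170:290],None,fx=5,fy=5,interpolation=cv2.INTER_CUBIC);cv2.imwrite("pics/s7.png",c[:,:,::-1])
E
```

```text
t 10.12 tcp [ 0.4888 -0.287   0.0448] yaw 0.04 zaxis [-2.e-04  2.e-04 -1.e+00] F [-0.15  0.42  0.58] M [ 0.     0.003 -0.024] gap 0.6
```

View pics/w7.png

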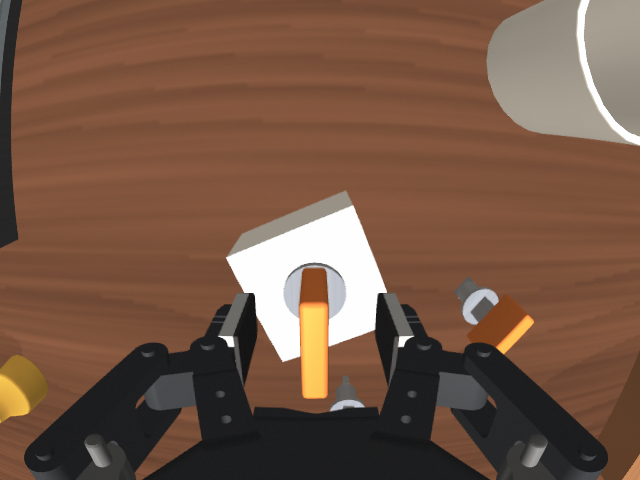

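View pics/s7.png

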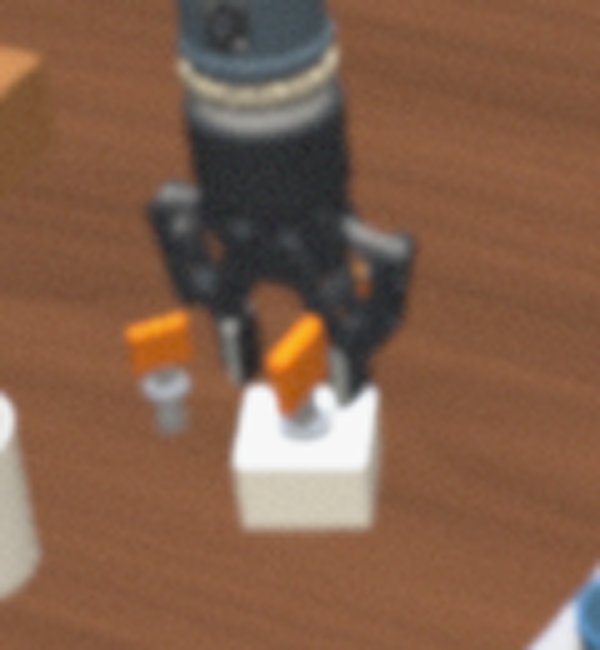

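Call:
{"method": "play_rows", "body": {
  "steps": [
    [[0,0,0,0,0,0],[0,0,0,0,0,0],[0,0,0,0,0,0],[0,0,0,0,0,0],[0,0,0,0,0,0]]
  ],
  "fingers": 0,
  "squeeze": 70
}}

```text
t: 10.85
tcp_pos: [0.4889, -0.2871, 0.0453]
tool_rot: [1.0, 0.0, 0.0, 0.0]
force: [0.1, -0.1, 3.2]
finger_gap: 0.109
```

```bash
python3 - <<'E'
from h import *
pose()
w=manip.snapshot("wrist");cv2.imwrite("pics/w8.png",w["img"][:,:,::-1])
E
```

```text
t 10.85 tcp [ 0.4889 -0.2871  0.0453] yaw 0.04 zaxis [ 4.e-04 -4.e-04 -1.e+00] F [ 0.14 -0.08  3.21] M [ 0.064  0.094 -0.031] gap 0.109
```

View pics/w8.png

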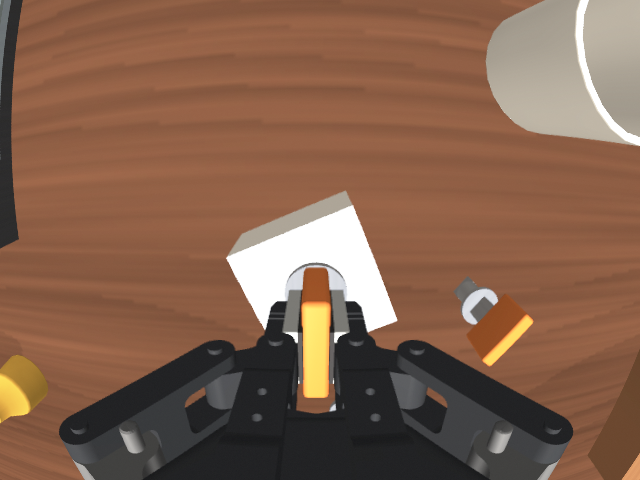

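Call:
{"method": "play_rows", "body": {
  "steps": [
    [[0,0,-0.01,0,0,0],[0,0,-0.03,0,0,0],[0,0,-0.05,0,0,0],[0,0,-0.06,0,0,0],[0.01,-0.055,0,0,0,0],[0.01,-0.055,0,0,0,0],[0.01,-0.055,0,0,0,0],[0.01,-0.055,0,0,0,0],[0.01,-0.055,0,0,0,0],[0.01,-0.055,0,0,0,0]]
  ]
}}

```text
t: 12.15
tcp_pos: [0.5485, 0.0448, 0.1953]
tool_rot: [1.0, 0.0, 0.0, 0.0]
force: [0.4, -0.0, -0.6]
finger_gap: 0.11
```

Call:
{"method": "play_rows", "body": {
  "steps": [
    [[0,0,0,0,0,0],[0,0,0,0,0,0],[0,0,0,0,0,0]]
  ]
}}

```text
t: 12.52
tcp_pos: [0.5483, 0.0417, 0.195]
tool_rot: [1.0, -0.001, -0.0, 0.0]
force: [0.5, -0.0, -0.8]
finger_gap: 0.106
```

```bash
python3 - <<'E'
from h import *
pose()
for n in ["wrist","side","scene"]:
    w=manip.snapshot(n);cv2.imwrite(f"pics/{n}9.png",w["img"][:,:,::-1]); np.savez(f"{n}9.npz",**{k:np.asarray(v) for k,v in w.items()})
    if n=="side": c=cv2.resize(w["img"][100:260,240:400],None,fx=5,fy=5,interpolation=cv2.INTER_CUBIC);cv2.imwrite("pics/side9c.png",c[:600,:,::-1])
    if n=="scene": c=cv2.resize(w["img"][150:260,290:420],None,fx=5,fy=5,interpolation=cv2.INTER_CUBIC);cv2.imwrite("pics/scene9c.png",c[:,:,::-1])
pose()
E
```

```text
t 12.53 tcp [0.5483 0.0417 0.195 ] yaw -0.06 zaxis [-3.e-04 -3.e-04 -1.e+00] F [ 0.45 -0.   -0.8 ] M [ 0.035  0.038 -0.037] gap 0.106
t 12.68 tcp [0.5484 0.0417 0.195 ] yaw -0.09 zaxis [-2.e-04 -0.e+00 -1.e+00] F [ 0.32  1.52 -0.14] M [0.034 0.008 0.056] gap 0.103
```

View pics/wrist9.png

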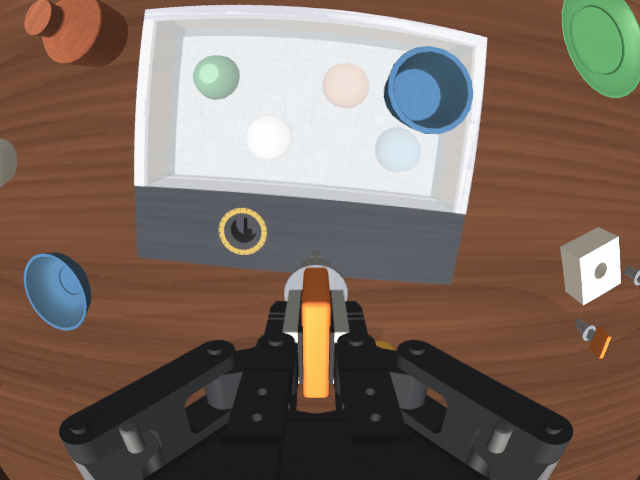

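View pics/side9c.png

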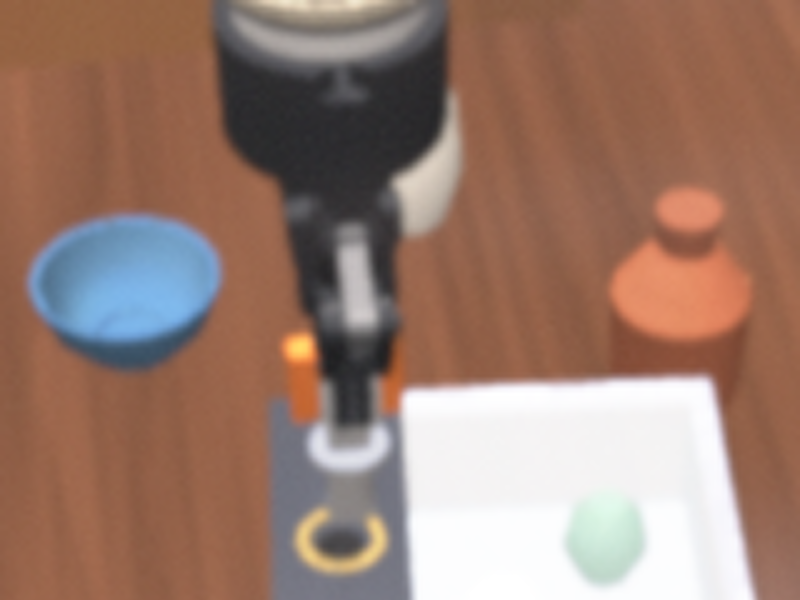

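View pics/scene9c.png

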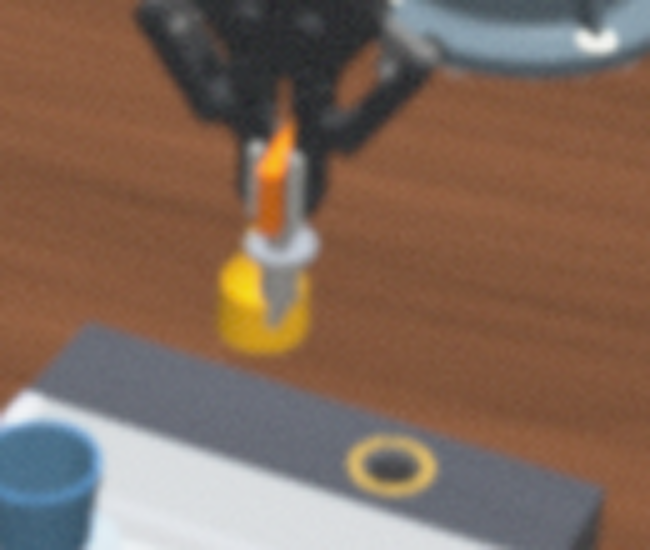

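```bash
python3 - <<'E'
from h import *
for n in ["wrist","side","scene"]:
    d=np.load(f"{n}9.npz");im=d["img"].astype(int);s={"K":d["K"],"world_from_camera":d["world_from_camera"]}
    m=((im[...,0]-im[...,2])>60)&(im[...,0]>130)&(im[...,1]>100)
    c={"wrist":(243,231),"side":(308,208),"scene":(368,243)}[n];h={"wrist":32,"side":14,"scene":14}[n]
    M=np.zeros_like(m);M[c[1]-h:c[1]+h,c[0]-h:c[0]+h]=m[c[1]-h:c[1]+h,c[0]-h:c[0]+h]
    ys,xs=np.where(M);P=np.array([onz(s,(x,y),.085,n=="wrist")[:2] for x,y in zip(xs,ys)])
    # circle fit
    A=np.c_[2*P,np.ones(len(P))];q=np.linalg.lstsq(A,(P**2).sum(1),rcond=None)[0]
    print(n,len(P),q[:2].round(4),np.sqrt(q[2]+q[0]**2+q[1]**2).round(4),[proj(s,[q[0],q[1],.085],n=="wrist").round(1)])
    if n=="wrist":
        cv2.imwrite("pics/ring.png",cv2.resize(d["img"][195:265,205:285],None,fx=8,fy=8,interpolation=cv2.INTER_CUBIC)[:,:,::-1])
        cv2.imwrite("pics/flange.png",cv2.resize(d["img"][235:335,265:365],None,fx=6,fy=6,interpolation=cv2.INTER_CUBIC)[:,:,::-1])
        # rail edges
        for p in [(136,186),(466,213),(137,257),(450,283)]: print(p,onz(s,p,.085,True).round(4))
E
```

```text
wrist 710 [0.5479 0.0976] 0.0166 [array([242.1, 231.3])]
(136, 186) [0.5855 0.1828 0.085 ]
(466, 213) [ 0.5627 -0.0754  0.085 ]
(137, 257) [0.5263 0.1903 0.085 ]
(450, 283) [ 0.5035 -0.0686  0.085 ]
side 78 [0.5462 0.0982] 0.0164 [array([307.8, 207.2])]
scene 82 [0.5477 0.0952] 0.0164 [array([367.9, 242.6])]
```

View pics/ring.png

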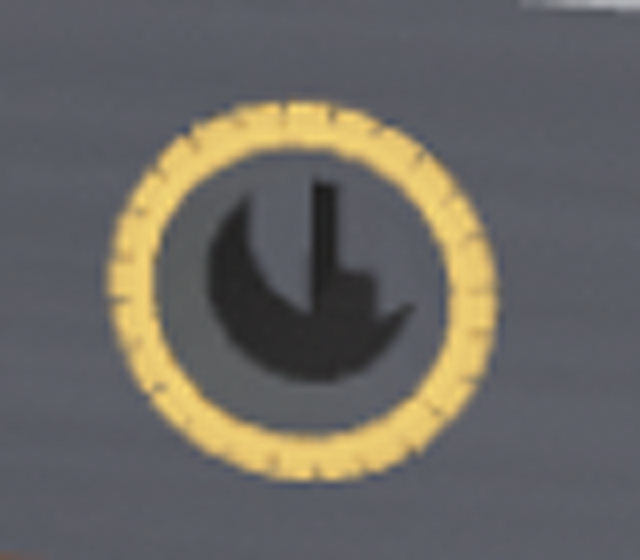

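View pics/flange.png

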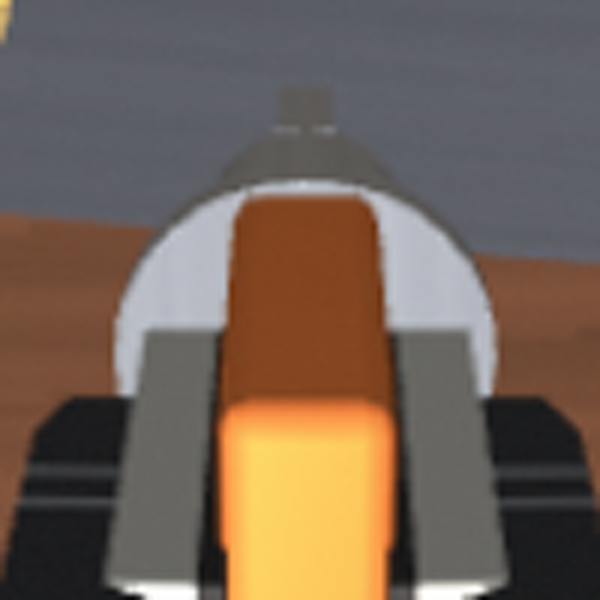

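```bash
python3 - <<'E'
from h import *
d=np.load("wrist9.npz");s={"K":d["K"],"world_from_camera":d["world_from_camera"]}
L=np.array([.5479,.0976])
c=cv2.resize(d["img"][205:257,216:270],None,fx=14,fy=14,interpolation=cv2.INTER_CUBIC)[:,:,::-1].copy()
raw=c.copy()
def cp(P):
    p=proj(s,P,True);return tuple(int(v) for v in ((p-np.array([216,205])+.5)*14))
for z,r,col in [(.085,.0142,(0,255,0)),(.081,.0102,(255,255,0)),(.061,.0102,(0,0,255)),(.049,.0102,(255,0,255))]:
    t=np.linspace(0,2*np.pi,80);pts=np.array([cp([L[0]+r*np.cos(a),L[1]+r*np.sin(a),z]) for a in t]);cv2.polylines(c,[pts],True,col,1)
cv2.imwrite("pics/ring_ov.png",np.vstack([c])); cv2.imwrite("pics/ring_raw.png",raw)
tcp=np.array([.5483,.0417,.195])
for nm,P in [("tip",tcp+[0,0,-.041]),("tip+x",tcp+[.009,0,-.041]),("flange+x",tcp+[.015,0,-.001]),("flange y",tcp+[0,.015,-.001]),("flange-y",tcp+[0,-.015,-.001]),("bow top +x",tcp+[.021,0,.049]),("bow top -x",tcp+[-.021,0,.049])]: print(nm,proj(s,P,True).round(1))
E
```

```text
tip [316.1 263.9]
tip+x [316.1 249. ]
flange+x [316.3 265. ]
flange y [284.5 294.5]
flange-y [348.1 294.4]
bow top +x [316.6 303.6]
bow top -x [316.6 400. ]
```

View pics/ring_ov.png

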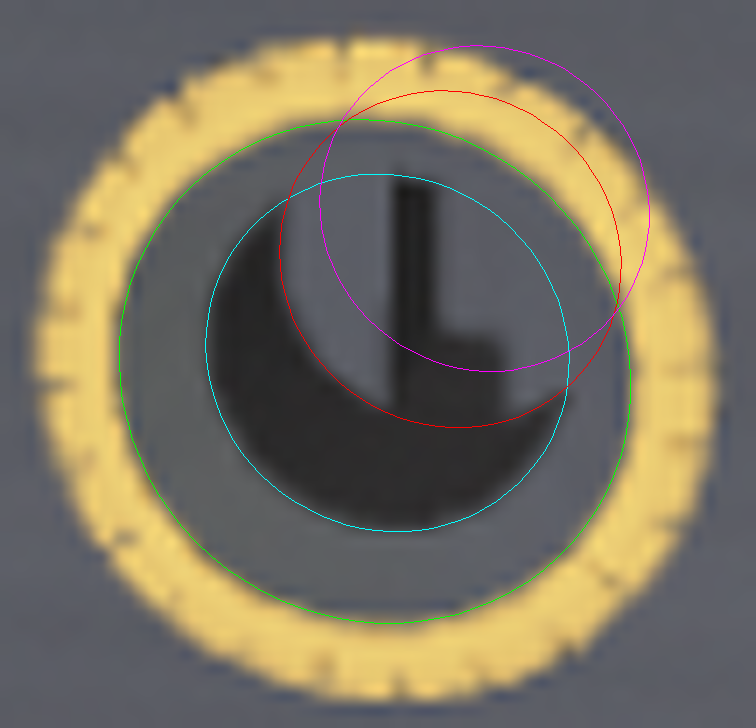

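View pics/ring_raw.png

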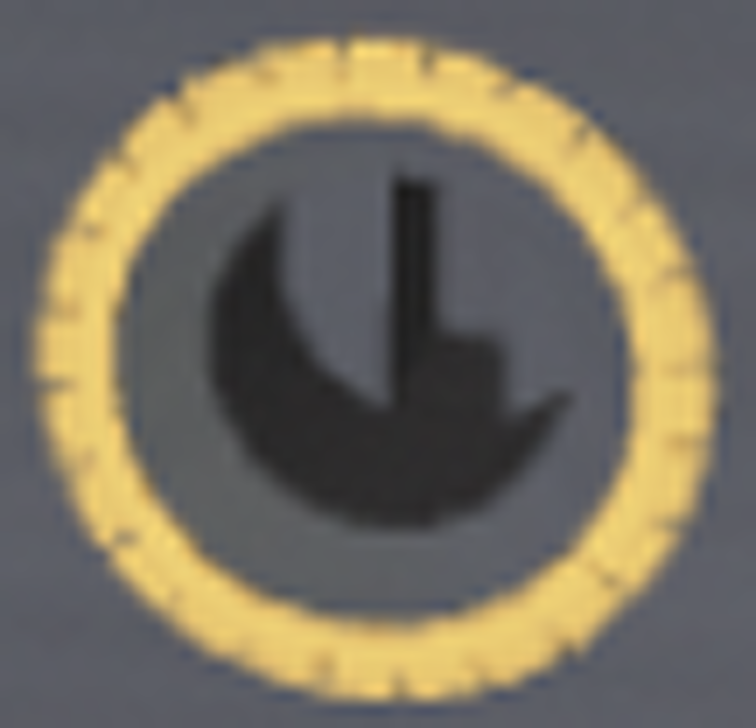

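```bash
python3 - <<'E'
from h import *
d=np.load("wrist9.npz");s={"K":d["K"],"world_from_camera":d["world_from_camera"]}
w=lambda x,y:onz(s,(216+x/14-.5,205+y/14-.5),.061,True)
for a,b in [((393,182),(389,408)),((505,348),(504,408))]:
    A,B=w(*a),w(*b);print(A,B,np.degrees(np.arctan2(*(A-B)[1::-1])))
E
```

```text
[0.55267814 0.10072943 0.061     ] [0.53893109 0.10173497 0.061     ] -4.183505756188727
[0.54257859 0.09455136 0.061     ] [0.53890584 0.09479945 0.061     ] -3.86435242028896
```

Call:
{"method": "play_rows", "body": {
  "steps": [
    [[0,0,0,0,0,4.1],[-0.0045,-0.0558,0,0,0,0],[0,0,0.025,0,0,0],[0,0,0.025,0,0,0],[0,0,0,0,0,0],[0,0,0,0,0,0]]
  ]
}}

```text
t: 13.42
tcp_pos: [0.5487, 0.0984, 0.1457]
tool_rot: [0.999, -0.036, 0.001, -0.0]
force: [-0.0, -0.2, 0.0]
finger_gap: 0.105
```

```bash
cat >> h.py <<'E'
def wpose():
    s,R=pose(); print("key end",(s["tcp_pos"]+R[:,2]*.041).round(4)); return s,R
E
python3 - <<'E'
from h import *
wpose()
for n in ["wrist","side","scene"]:
    w=manip.snapshot(n);cv2.imwrite(f"pics/{n}10.png",w["img"][:,:,::-1]); 
    if n=="side": c=cv2.resize(w["img"][120:240,250:370],None,fx=5,fy=5,interpolation=cv2.INTER_CUBIC);cv2.imwrite("pics/side10c.png",c[:600,:,::-1])
    if n=="scene": c=cv2.resize(w["img"][170:270,310:430],None,fx=5,fy=5,interpolation=cv2.INTER_CUBIC);cv2.imwrite("pics/scene10c.png",c[:,:,::-1])
wpose()
E
```

```text
t 13.43 tcp [0.5487 0.0984 0.1457] yaw -4.12 zaxis [ 0.0011 -0.     -1.    ] F [-0.03 -0.15  0.04] M [-0.057  0.013  0.003] gap 0.105
key end [0.5487 0.0984 0.1047]
t 13.57 tcp [0.5489 0.0987 0.1461] yaw -4.1 zaxis [ 0.0023 -0.     -1.    ] F [ 0.57  0.42 -0.54] M [ 0.042 -0.046 -0.019] gap 0.105
key end [0.549  0.0987 0.1051]
```

View pics/wrist10.png

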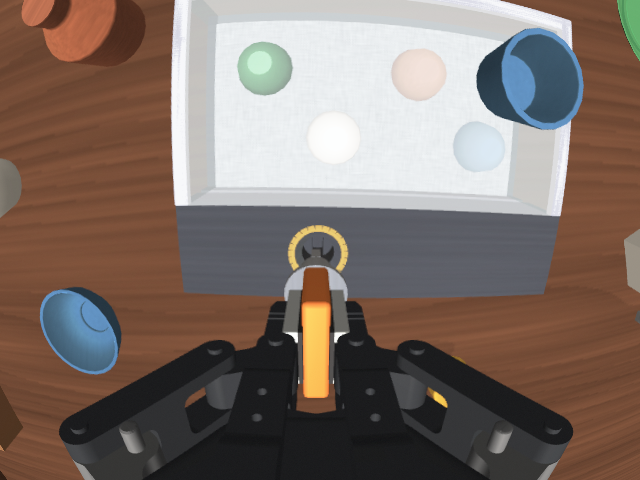

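View pics/side10c.png

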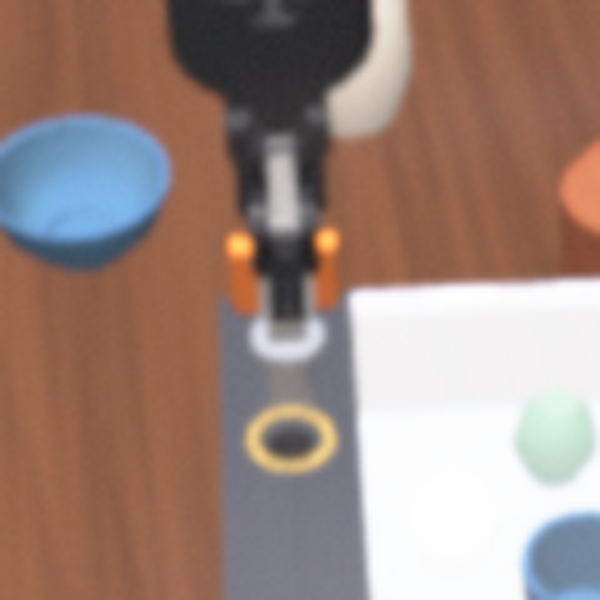

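View pics/scene10c.png

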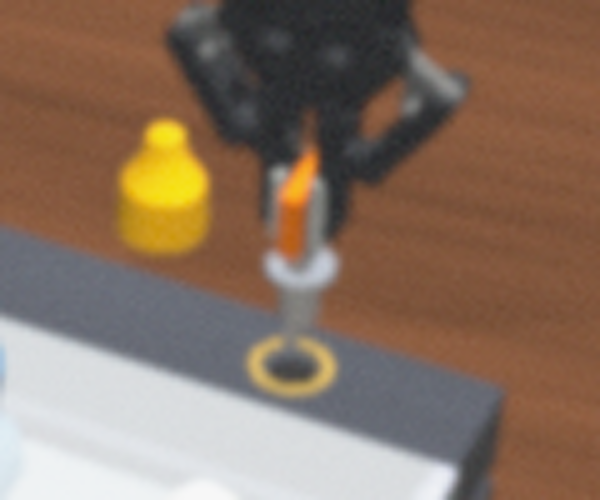

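```bash
python3 - <<'E'
from h import *
s0,R=wpose()
def ring(n,c,h):
    w=manip.snapshot(n);im=w["img"].astype(int)
    m=((im[...,0]-im[...,2])>60)&(im[...,0]>130)&(im[...,1]>100)&(im[...,1]>im[...,0]*.68)
    M=np.zeros_like(m);M[c[1]-h[1]:c[1]+h[1],c[0]-h[0]:c[0]+h[0]]=m[c[1]-h[1]:c[1]+h[1],c[0]-h[0]:c[0]+h[0]]
    ys,xs=np.where(M);P=np.array([onz(w,(x,y),.085,n=="wrist")[:2] for x,y in zip(xs,ys)])
    A=np.c_[2*P,np.ones(len(P))];q=np.linalg.lstsq(A,(P**2).sum(1),rcond=None)[0]
    print(n,len(P),q[:2].round(4),np.sqrt(q[2]+q[0]**2+q[1]**2).round(4))
ring("wrist",(318,250),(36,34))
s0,R=wpose()
E
```

```text
t 13.57 tcp [0.5489 0.0987 0.1461] yaw -4.1 zaxis [ 0.0023 -0.     -1.    ] F [ 0.57  0.42 -0.54] M [ 0.042 -0.046 -0.019] gap 0.105
key end [0.549  0.0987 0.1051]
wrist 738 [0.548  0.0976] 0.0166
t 13.62 tcp [0.5487 0.0988 0.146 ] yaw -4.09 zaxis [ 0.0021 -0.     -1.    ] F [-0.22  0.9   0.05] M [-0.004 -0.069 -0.039] gap 0.11
key end [0.5488 0.0988 0.105 ]
```

Call:
{"method": "play_rows", "body": {
  "steps": [
    [[-0.0007,0.0012,0,0,0,0],[0,0,0.01,0,0,0],[0,0,0.008,0,0,0],[0,0,0.006,0,0,0],[0,0,0,0,0,0],[0,0,0,0,0,0]]
  ]
}}

```text
t: 14.38
tcp_pos: [0.5472, 0.0979, 0.1209]
tool_rot: [0.999, -0.035, -0.0, -0.0]
force: [-0.3, 0.3, -1.0]
finger_gap: 0.107
```

```bash
python3 - <<'E'
from h import *
wpose()
E
```

```text
t 14.38 tcp [0.5472 0.0979 0.1209] yaw -4.06 zaxis [-4.e-04  1.e-04 -1.e+00] F [-0.31  0.28 -1.04] M [-0.036  0.014  0.015] gap 0.107
key end [0.5471 0.0979 0.0799]
```

Call:
{"method": "play_rows", "body": {
  "steps": [
    [[0.0004,0,0.005,0,0,0],[0,0,0.005,0,0,0],[0,0,0.003,0,0,0],[0,0,0,0,0,0]]
  ]
}}

```text
t: 14.88
tcp_pos: [0.5473, 0.0979, 0.1076]
tool_rot: [0.999, -0.035, -0.0, 0.0]
force: [1.2, 0.6, -0.2]
finger_gap: 0.111
```

```bash
python3 - <<'E'
from h import *
wpose()
for n in ["wrist"]:
    w=manip.snapshot(n);cv2.imwrite(f"pics/{n}11.png",cv2.resize(w["img"][180:340,220:420],None,fx=4,fy=4,interpolation=cv2.INTER_CUBIC)[:600,:,::-1])
wpose()
E
```

```text
t 14.88 tcp [0.5473 0.0979 0.1076] yaw -4.06 zaxis [-8.e-04  0.e+00 -1.e+00] F [ 1.22  0.56 -0.2 ] M [-0.031 -0.005  0.018] gap 0.111
key end [0.5473 0.0979 0.0666]
t 14.93 tcp [0.5475 0.0978 0.1078] yaw -4.06 zaxis [-4.e-04 -0.e+00 -1.e+00] F [ 0.77 -0.57 -0.37] M [-0.017  0.041  0.013] gap 0.105
key end [0.5475 0.0978 0.0668]
```

View pics/wrist11.png

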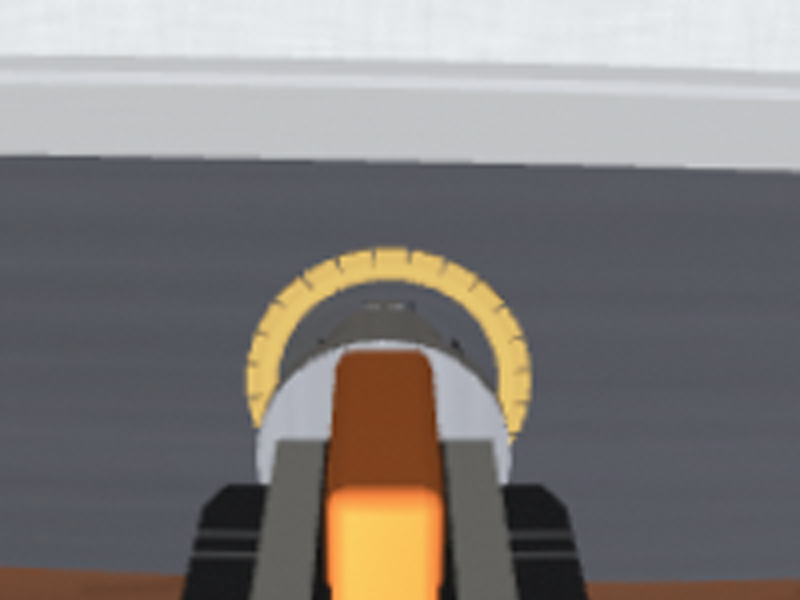

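Call:
{"method": "play_rows", "body": {
  "steps": [
    [[0,0,0.003,0,0,0],[0,0,0.003,0,0,0],[0,0,0.002,0,0,0],[0,0,0,0,0,0],[0,0,0,0,0,0]]
  ]
}}

```text
t: 15.55
tcp_pos: [0.5477, 0.0978, 0.1]
tool_rot: [0.999, -0.035, 0.0, -0.0]
force: [-0.7, 0.8, -1.1]
finger_gap: 0.103
```

```bash
python3 - <<'E'
from h import *
wpose()
E
```

```text
t 15.55 tcp [0.5477 0.0978 0.1   ] yaw -4.06 zaxis [ 1.e-04  0.e+00 -1.e+00] F [-0.73  0.82 -1.14] M [-0.007 -0.034 -0.04 ] gap 0.103
key end [0.5477 0.0978 0.059 ]
```

Call:
{"method": "play_rows", "body": {
  "steps": [
    [[0,0,0.0015,0,0,0],[0,0,0.0015,0,0,0],[0,0,0,0,0,0]]
  ]
}}

```text
t: 15.92
tcp_pos: [0.5475, 0.0978, 0.0968]
tool_rot: [0.999, -0.035, -0.0, -0.0]
force: [0.2, -1.4, -0.3]
finger_gap: 0.108
```

```bash
cat >> h.py <<'E'
def favg(n=5):
    F=[];M=[]
    for i in range(n):
        manip.snapshot("side"); s=manip.sense();F.append(s["force"]);M.append(s["ft_torque"])
    print("Favg",np.mean(F,0).round(2),"sd",np.std(F,0).round(2),"Mavg",np.mean(M,0).round(3)); wpose()
E
python3 - <<'E'
from h import *
favg()
E
```

```text
Favg [ 0.18 -0.28 -0.57] sd [0.56 0.31 0.38] Mavg [ 0.026 -0.011 -0.017]
t 16.18 tcp [0.5476 0.0979 0.097 ] yaw -4.06 zaxis [ 1.e-04 -0.e+00 -1.e+00] F [ 1.21 -0.18 -0.51] M [ 0.086 -0.038 -0.023] gap 0.107
key end [0.5476 0.0979 0.056 ]
```

Call:
{"method": "play_rows", "body": {
  "steps": [
    [[0,0,0.0015,0,0,0],[0,0,0.0015,0,0,0],[0,0,0.0015,0,0,0],[0,0,0,0,0,0]]
  ]
}}

```text
t: 16.68
tcp_pos: [0.5475, 0.0979, 0.0923]
tool_rot: [0.999, -0.035, -0.0, -0.0]
force: [0.3, 0.1, -1.6]
finger_gap: 0.109
```

```bash
python3 - <<'E'
from h import *
favg(4)
for n in ["side","scene"]:
    w=manip.snapshot(n)
    if n=="side": c=cv2.resize(w["img"][140:240,250:370],None,fx=5,fy=5,interpolation=cv2.INTER_CUBIC);cv2.imwrite("pics/side12c.png",c[:600,:,::-1])
    if n=="scene": c=cv2.resize(w["img"][170:270,310:430],None,fx=5,fy=5,interpolation=cv2.INTER_CUBIC);cv2.imwrite("pics/scene12c.png",c[:,:,::-1])
E
```

```text
Favg [ 0.23  0.   -0.83] sd [0.6  0.51 0.82] Mavg [-0.004 -0.013 -0.009]
t 16.88 tcp [0.5477 0.0979 0.0925] yaw -4.06 zaxis [ 2.e-04  0.e+00 -1.e+00] F [ 0.75  0.06 -1.18] M [ 0.024 -0.002  0.016] gap 0.106
key end [0.5477 0.0979 0.0515]
```

View pics/scene12c.png

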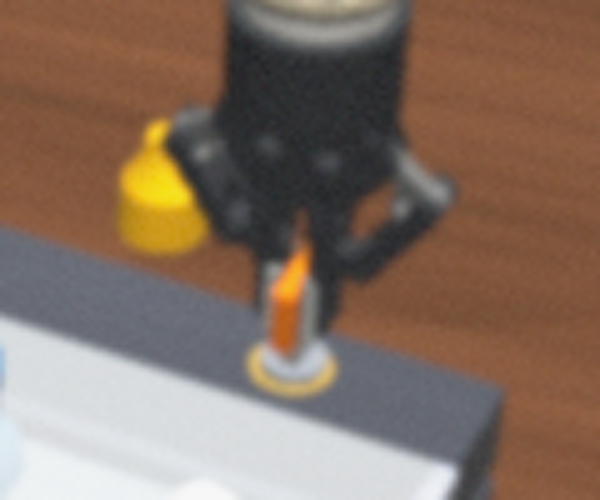

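The blade has dropped into the keyway without resistance; the flange is 2–3 mm above the rail. Seating with light pushes until contact.

Call:
{"method": "play_rows", "body": {
  "steps": [
    [[0,0,0.001,0,0,0],[0,0,0.001,0,0,0],[0,0,0.0005,0,0,0],[0,0,0.0005,0,0,0],[0,0,0,0,0,0]]
  ]
}}

```text
t: 17.6
tcp_pos: [0.5476, 0.0979, 0.0903]
tool_rot: [0.999, -0.035, 0.0, 0.0]
force: [-1.9, -0.4, 5.3]
finger_gap: 0.106
```

```bash
python3 - <<'E'
from h import *
favg(4)
E
```

```text
Favg [-1.   -0.16  5.72] sd [0.52 0.38 0.37] Mavg [-0.048  0.305 -0.015]
t 17.8 tcp [0.5476 0.0979 0.0903] yaw -4.06 zaxis [ 4.e-04 -1.e-04 -1.e+00] F [-1.06 -0.78  5.56] M [-0.071  0.34  -0.021] gap 0.106
key end [0.5476 0.0979 0.0493]
```

Call:
{"method": "play_rows", "body": {
  "steps": [
    [[0,0,0.0006,0,0,0],[0,0,0,0,0,0]]
  ]
}}

```text
t: 18.05
tcp_pos: [0.5477, 0.0978, 0.0902]
tool_rot: [0.999, -0.035, 0.0, 0.0]
force: [-1.3, -0.4, 10.1]
finger_gap: 0.108
```

```bash
python3 - <<'E'
from h import *
favg(4)
w=manip.snapshot("wrist");cv2.imwrite(f"pics/w13.png",cv2.resize(w["img"][180:340,220:420],None,fx=4,fy=4,interpolation=cv2.INTER_CUBIC)[:600,:,::-1])
w=manip.snapshot("side");c=cv2.resize(w["img"][140:240,250:370],None,fx=5,fy=5,interpolation=cv2.INTER_CUBIC);cv2.imwrite("pics/side13c.png",c[:600,:,::-1])
w=manip.snapshot("scene");c=cv2.resize(w["img"][190:270,330:410],None,fx=7,fy=7,interpolation=cv2.INTER_CUBIC);cv2.imwrite("pics/scene13c.png",c[:600,:,::-1])
E
```

```text
Favg [-2.54 -0.03  9.19] sd [0.59 0.52 0.25] Mavg [-0.074  0.471 -0.028]
t 18.25 tcp [0.5477 0.0979 0.0902] yaw -4.05 zaxis [ 6.e-04 -1.e-04 -1.e+00] F [-1.93  0.85  8.96] M [-0.096  0.479 -0.036] gap 0.108
key end [0.5477 0.0978 0.0492]
```

View pics/w13.png

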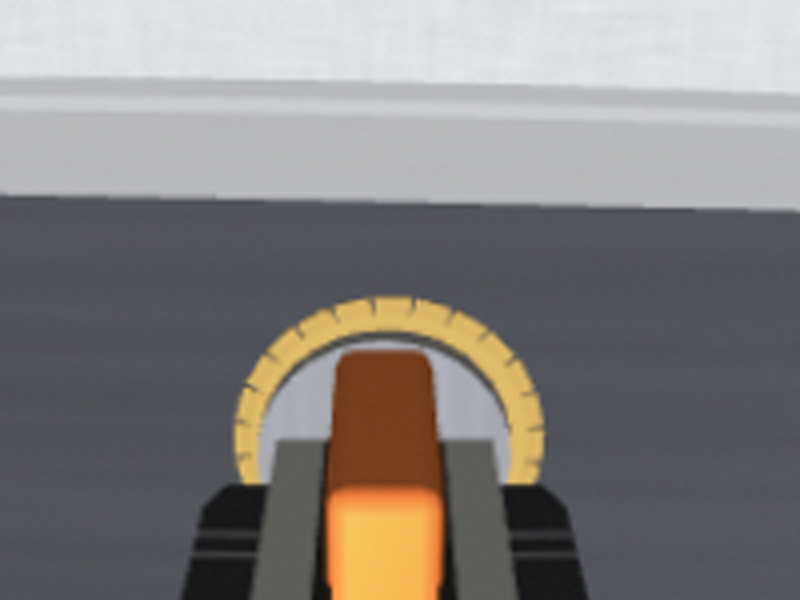

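View pics/scene13c.png

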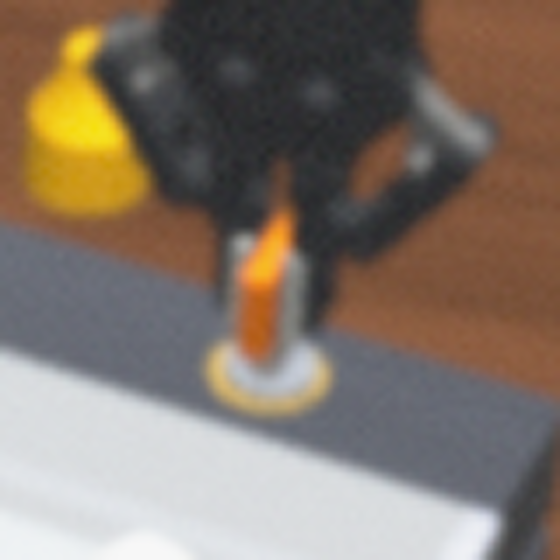

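```bash
python3 - <<'E'
from h import *
print(manip.sense()["q"].round(4))
E
```

```text
[-2.4000e-02  6.1630e-01  1.7151e+00 -1.0000e-04  8.0960e-01  1.6176e+00]
```

Call:
{"method": "play_rows", "body": {
  "steps": [
    [[0,0,-0.0004,0,0,0],[0,0,0,0,0,5],[0,0,0,0,0,5],[0,0,0,0,0,5],[0,0,0,0,0,5],[0,0,0,0,0,0]]
  ]
}}

```text
t: 19.15
tcp_pos: [0.5479, 0.0973, 0.0903]
tool_rot: [0.978, -0.208, 0.001, 0.0]
force: [-2.0, -1.5, 6.5]
finger_gap: 0.109
```

```bash
python3 - <<'E'
from h import *
favg(3)
E
```

```text
Favg [-1.11 -1.75  6.44] sd [0.34 0.44 0.78] Mavg [-0.361  0.353  0.023]
t 19.3 tcp [0.5479 0.0973 0.0903] yaw -24.03 zaxis [ 9.e-04 -1.e-03 -1.e+00] F [-1.08 -1.19  7.39] M [-0.393  0.41   0.047] gap 0.101
key end [0.5479 0.0973 0.0493]
```

Call:
{"method": "play_rows", "body": {
  "steps": [
    [[0,0,0,0,0,5],[0,0,0,0,0,5],[0,0,0,0,0,5],[0,0,0,0,0,5],[0,0,0,0,0,5],[0,0,0,0,0,5],[0,0,0,0,0,5],[0,0,0,0,0,5],[0,0,0,0,0,2],[0,0,0,0,0,0]]
  ]
}}

```text
t: 20.55
tcp_pos: [0.5476, 0.0972, 0.0903]
tool_rot: [0.839, -0.545, 0.0, 0.0]
force: [-1.6, -1.7, 7.2]
finger_gap: 0.108
```

```bash
python3 - <<'E'
from h import *
favg(3)
print(manip.sense()["q"].round(3))
w=manip.snapshot("wrist");cv2.imwrite(f"pics/w14.png",w["img"][:,:,::-1])
w=manip.snapshot("scene");c=cv2.resize(w["img"][190:270,330:410],None,fx=7,fy=7,interpolation=cv2.INTER_CUBIC);cv2.imwrite("pics/scene14c.png",c[:600,:,::-1])
E
```

```text
Favg [-1.73 -2.16  7.49] sd [0.22 0.04 0.42] Mavg [-0.371  0.423  0.058]
t 20.7 tcp [0.5476 0.0972 0.0903] yaw -66.01 zaxis [ 2.0e-04 -1.2e-03 -1.0e+00] F [-1.77 -2.22  7.31] M [-0.364  0.446  0.073] gap 0.106
key end [0.5476 0.0972 0.0493]
[-2.500e-02  6.160e-01  1.715e+00 -2.000e-03  8.100e-01  2.700e+00]
```

View pics/w14.png

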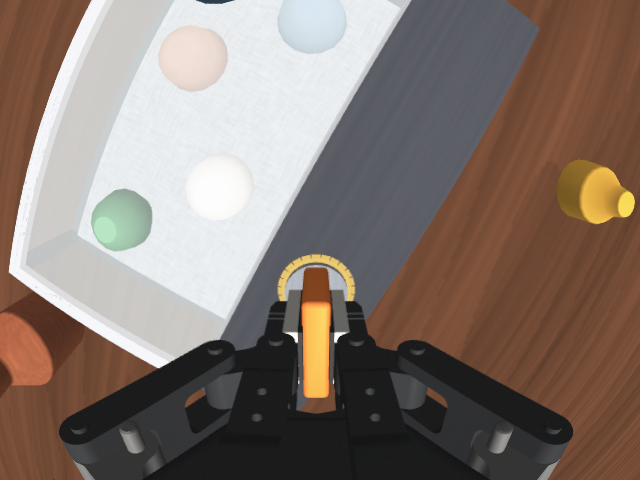

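View pics/scene14c.png

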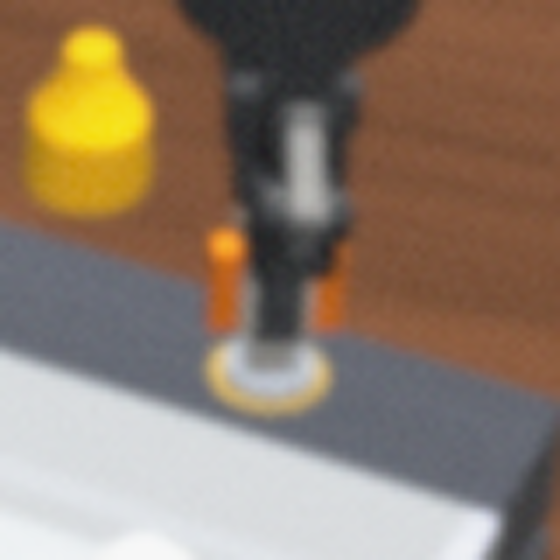

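Call:
{"method": "play_rows", "body": {
  "steps": [
    [[0,0,-0.0006,0,0,0],[0,0,0,0,0,0],[0,0,0,0,0,0],[0,0,0,0,0,0]]
  ],
  "fingers": 0.5
}}

```text
t: 21.3
tcp_pos: [0.5476, 0.0979, 0.0897]
tool_rot: [0.838, -0.545, -0.0, 0.0]
force: [1.0, 0.4, 0.2]
finger_gap: 0.497
```

```bash
python3 - <<'E'
from h import *
wpose()
w=manip.snapshot("wrist");cv2.imwrite(f"pics/w15.png",w["img"][:,:,::-1])
E
```

```text
t 21.3 tcp [0.5476 0.0979 0.0897] yaw -66.06 zaxis [-2.e-04  0.e+00 -1.e+00] F [0.95 0.41 0.18] M [ 0.064  0.013 -0.027] gap 0.497
key end [0.5476 0.0979 0.0487]
```

View pics/w15.png

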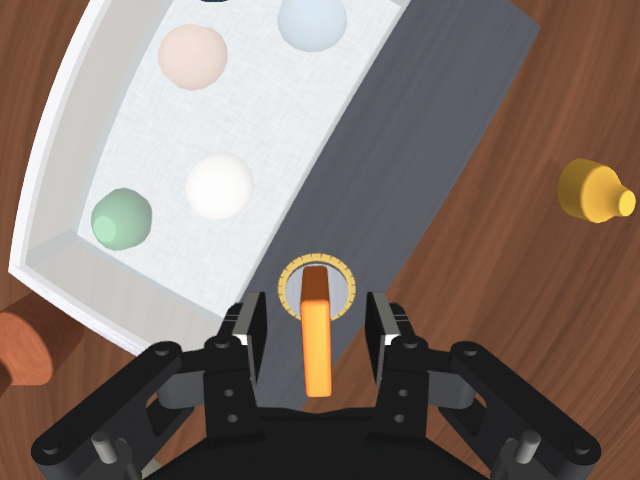

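Fingers are clear of the bow on both sides (pads at columns 255 and 378, bow at 316). Retreating straight up.

Call:
{"method": "play_rows", "body": {
  "steps": [
    [[0,0,-0.02,0,0,0],[0,0,-0.04,0,0,0],[0,0,-0.05,0,0,0],[0,0,-0.04,0,0,0],[0,0,0,0,0,0],[0,0,0,0,0,0],[0,0,0,0,0,0]]
  ]
}}

```text
t: 22.22
tcp_pos: [0.5464, 0.0979, 0.2382]
tool_rot: [0.838, -0.545, -0.002, 0.001]
force: [-0.3, 0.3, -0.7]
finger_gap: 0.499
```

```bash
python3 - <<'E'
from h import *
pose()
for n in ["wrist","scene","side"]:
    w=manip.snapshot(n);cv2.imwrite(f"pics/{n}16.png",w["img"][:,:,::-1])
    if n=="wrist": W=w
c=cv2.resize(W["img"][190:310,250:390],None,fx=5,fy=5,interpolation=cv2.INTER_CUBIC);cv2.imwrite("pics/w16c.png",c[:,:,::-1])
h=np.array([.5479,.0976])
print([proj(W,[*h,z],True).round(1) for z in (.089,.139)])
E
```

```text
t 22.23 tcp [0.5464 0.0979 0.2382] yaw -66.07 zaxis [-3.6e-03  1.0e-04 -1.0e+00] F [-0.33  0.25 -0.68] M [-0.007 -0.04  -0.013] gap 0.499
[array([314.2, 216.1]), array([314.3, 232.7])]
```

View pics/w16c.png

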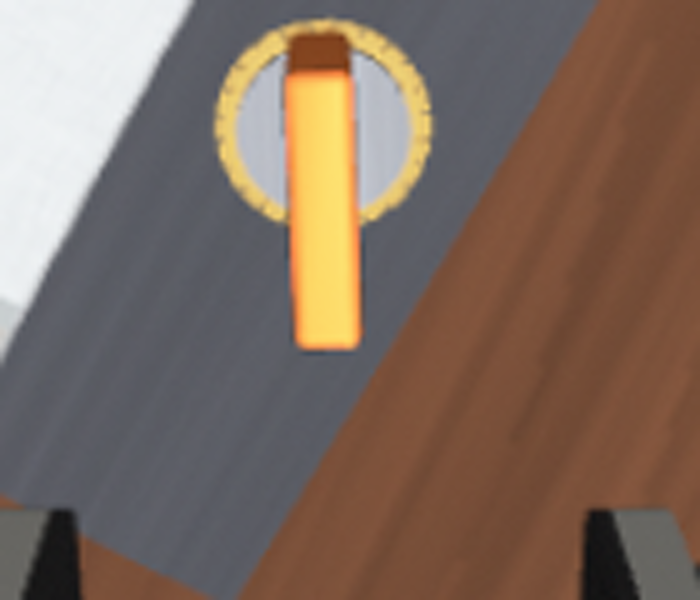

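View pics/scene16.png

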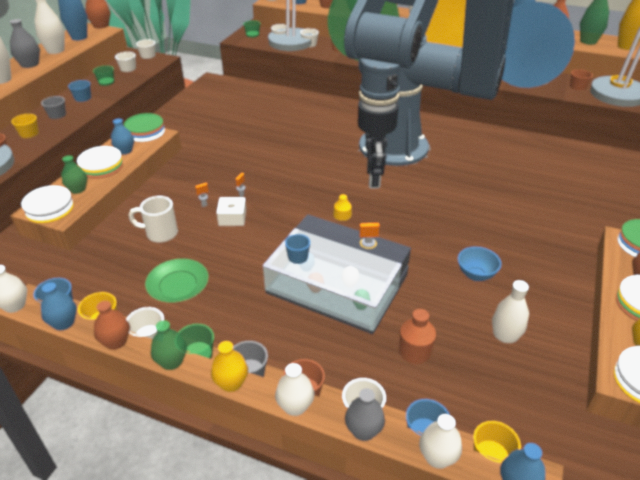

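View pics/side16.png

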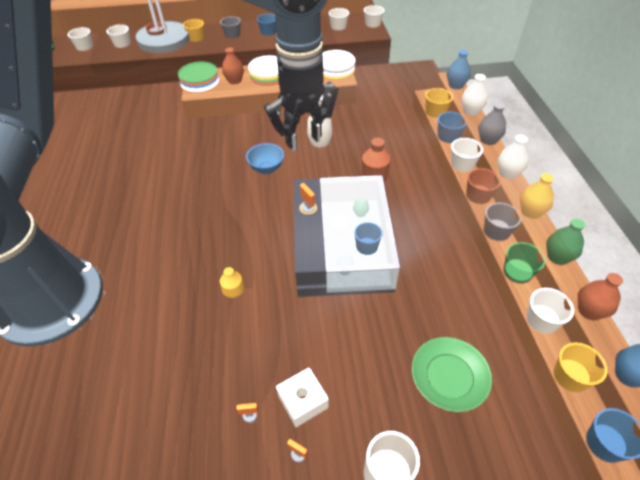

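```bash
python3 - <<'E'
from h import *
print(manip.sign_off()); pose()
E
```

```text
the job is handed in; nothing more can be done
None
the job is handed in; nothing more can be done
```

The showcase key is fully home in the lock, turned about 60° clockwise, and released. I handed the job in at about 22 s. Sign-off gives no verdict, so my evidence is the force readings and pictures below.

- **Seating:** I measured the keyway's angle in the wrist picture as about -4° in world yaw and lined the blade up with it before going in. It dropped in with no felt resistance, so no to-and-fro search was needed. The flange then met the rail with the key's end within 0.3 mm of fully home. The most I pressed was about 10 N.
- **Turning:** The gripper turned 62°. The last picture puts the key at about 60°. Taking off the play in the lock, the core should be at about 0.9 rad, past the 0.8 where the bolt is fully across. I could not read the core's angle directly.
- **Last pictures:** The flange sits flat inside the brass ring, the gripper is well clear, the key stand is empty, and the pottery and small look-alike keys look unmoved.

**What disagreed:** In the pictures the fingertips sat about 16 mm behind the reported TCP, not 25 mm ahead of it as stated. My first grasp therefore closed on air just above the key without moving it. I corrected the height from the pictures, and the second grasp held.

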